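# Load-test a lamp counterbalance spring

### The arm

A 7-joint arm with a two-finger parallel gripper is mounted at the origin on the work surface. World frame = base frame: x ahead of the robot, y to its left, z up, the work surface at z = 0. Lengths are in m, angles in rad, forces in N, time in s.
With the tool pointing down it reaches from about 0.425 to 0.875 m from the base axis. Payload 4.7 kg.
Tool frame: the origin (TCP) lies at the very end of the fingers, on their centre line; the grasp point (between the pads) lies 19 mm behind it; x points along the fingers, z is the direction in which the jaws open and shut, and the axes are right-handed (so a half turn about x gives the same grasp; the last joint's range is limited). The gripper opens to 85 mm and grips with 20 to 120 N. Pads are 22 mm wide; open, the fingers measure 114 mm over their backs; the gripper's body (76 mm by 85 mm) begins 54 mm behind the grasp point. The pads swing forward as they close: fully open they stand 13 mm farther back than shut.
Start: joints at [1.363, 0.321, -0.07, 1.45, 0.023, 1.371, -0.057], TCP at [0.143, -0.634, 0.231] pointing down, gripper open.
Joint ranges: [-2.86, 2.86], [-0.3, 2.09], [-1.38, 1.24], [0.06, 2.45], [-1.56, 4.7], [0.09, 2.05], [-2.69, 2.69]. Speed limits (rad/s): [2.57, 2.57, 3.14, 3.14, 3.14, 3.14, 3.14].

### API

Orientations are given as a unit quaternion [x, y, z, w].
In Python, from cell import get_obs, read_camera, job_done, cut_out gives the robot as it stands. The module is installed in compiled form; this text tells all that it offers.
- The arm moves only by the shell command python3 -m inch 'ROWS' [FORCE]. ROWS is JSON, a list of rows, each an object with "twist": the turn, a rotation vector about the tool's x, y, z in degrees, a list of three; "offset": the shift along the tool's x, y, z in m, a list of three; "fingers": the finger opening in m, from 0 to 0.0854. In form: [{"twist": [wx, wy, wz], "offset": [x, y, z], "fingers": fingers}, ...]. A call has 1 to 12 rows; each row shifts and turns the commanded pose from where the row before left it, along the tool's axes as they then stand; what a row does not reach is not made up. A row lasts 1/10 s, in which the tool goes at most 50 mm and 8.59 degrees, less where a joint would pass 70% of its speed; a pose out of reach is approached as far as the arm can. A call with a gripper value outside its range is refused whole. The fingers move at their own pace and stop on an object; FORCE is the grip in N (left out, the last holds). Time passes only in rows, so rows that do not move let the fingers close. It gives the time, the measured TCP pose, the force and the opening at its end, in the units of the state.
- get_obs(): the state, without advancing time (a new reading comes with each control period).
- read_camera(name): name is "scene" or "top" or "wrist"; returns a dict with "frame" (400x640x3 uint8, red, green, blue), "range_z" (400x640 float32, m along the optical axis (not along the pixel's ray), 0 where there is no reading), "intrinsics" (3x3 intrinsics, pixels), "dist_coeffs" ([k1, k2, p1, p2, k3] as OpenCV has them; the pictures are not rectified), "R" (3x3) and "t" (3): a world point X has camera coordinates R X + t. Camera axes: x right, y down, z forward; pixel columns grow to the right and rows downward; lengths in m; the calibration is good to about 2 mm. A picture is of the moment at which its call begins.
- job_done(): hands the job in, once; it reports no verdict.
Trained networks look in a picture, given as the dict that the camera call returned (one of the last four; its "shot" number tells which), for a name from the list of things; names that differ only in an ending like _2 or _b are one class to them, and where a whole thing is asked for, a point or a joint stands for the part that bears it (a point fixed in the world has none). Each returns a list of dicts, best first, with "confidence" (0 to 1); they miss things now and then, are a little off and sometimes report something else, mostly with a low value. They report only what shows in the picture. A call takes as long as a camera call.
- cut_out(picture, target): "region" (400x640 bool, what is visible of it) and "point" ([column, row] in pixels, amid what is visible of it).
The state is a dict: "clock": time; "joint_pos": joint angles; "dq": joint speeds; "joint_torque": joint torques, N m; "tcp_pos": TCP position; "orientation": TCP orientation; "force": force on the tool from outside, world axes, zero at the start; "ft_torque": the same for the moment, N m; "finger_gap": finger opening in m.
Only numpy, scipy, OpenCV 4.12 (cv2) and the standard library are available. Lean on these libraries where they do the work, as an engineer would, in place of code of your own. Each camera call takes 0.05 s, during which the arm holds its last target.

### The job

Swing the tilt-out bin fully forward, take the taller of its two springs and stand it in the middle of the tester's round plate. Lower the load arm gently onto the spring, let go, and see whether the arm's pointer settles above or below the reference mark; then throw the result lever fully away from the robot if the pointer is above the mark, or fully towards the robot if it is below. Leave the bin forward, the spring under load, the short spring in its bin, the mark as it is set and the lamp parts where they stand.

Things in the scene. Friction and masses are not known exactly. Their poses are not given: they have to be found in the camera images.
- rack: Small white steel rack, 120 deep (its x) x 240 wide (its y) x 187 high, fixed; origin under its centre on the bench (posts and boards span x -50 to +70), front faces its -x. One tilt-out bin. The roof board is 12 thick, underside 175 above the bench, its front edge at x = -30, 20 behind the bin's front face, so bin and springs must be reached with the tool leaning 20 to 40 degrees back towards the rack's front. Posts 22 x 14 at the four corners (y = +/-113).
- bin (a joint): Tilt of the bin: 0 shut (upright), grows as it swings forward (rack's -x), stop at 0.45 rad. A stiff hinge: it stays where it is left; about 5 to 8 N at the handle.
- bin_hinge (a point): Hinge line of the bin: middle of its lower front edge, 20 above the bench; the hinge runs along the rack's y. Turns with the bin: z is the bin's own up, x points to its back. Open sheet-steel bin 68 deep (x 0 to 68) x 190 wide x 60 high, walls 5, floor 5, one middle wall makes two pockets 58 deep x 87 wide, one spring standing in each.
- bin_handle (a point): Middle of the bin's brass handle bar: round, 12 diameter, 140 long, along the rack's y, on two stalks at its ends; in the bin's frame 40 in front of the front face and 85 above the hinge (25 above the bin's rim). The bar may turn between the fingers.
- spring_tall: The taller spring on its telescopic guide, 110 long unloaded; origin at the centre of the underside, z along its axis to the cap. Foot 51 diameter x 8, steel coil 44 diameter, brass cap 48 diameter x 30 at the top (80 to 110 along z) - grip the cap. 0.25 kg. Which pocket it stands in varies; as the bin tilts it leans along with the bin.
- spring_tall_cap (a joint): Compression of the tall spring in m: 0 free, grows as the cap is pressed down, stop at 0.038. About 1 N before it moves, then 0.27 N per mm.
- spring_tall_top (a point): Centre of the top face of the tall spring's cap.
- spring_short: The shorter spring, same kind and diameters, 80 long; origin at the centre of its underside. Stays in the bin.
- tester: Spring tester, grey base 140 (x) x 280 (y) x 16, fixed; origin on the bench under the plate's centre. Hinge cheeks (60 wide in x, 36 in y, up to 141 high) at y = -90; reference post (12 diameter, up to 181 high) at x = +20, y = +110.
- plate (a point): Centre of the top face of the tester's round steel plate: 72 diameter, 30 above the bench.
- load_arm (a joint): Load arm angle: 0 level (along the tester's +y from the hinge, over the plate), grows as it is raised; parked leaning back on its stop at 1.85 rad; lower stop -0.35. Below about 1.5 rad its weight pulls it down. Its weight varies unseen (3 to 9 N on the spring): it meets the free spring at 0.37 rad, settles between 0.30 and 0. Not over 2 rad/s downward below 0.7 rad.
- load_hinge (a point): Hinge of the load arm, axis along the tester's x, 125 above the bench, 90 to the -y side of the plate's centre. Turns with the arm: y along the arm.
- load_handle (a point): Grip point of the arm's handle: a round steel bar, 14 diameter, sticking out 78 from the arm towards the tester's -x, 150 from the hinge; this point is 50 out from the arm's middle plane. The bar may turn between the fingers.
- presser (a point): Lowest point of the round nose (radius 12) under the arm, 90 from the hinge, which bears on the spring's cap.
- pointer (a point): Tip of the brass pointer at the arm's end, 175 from the hinge.
- mark (a point): The reference mark: tip plane of a flat brass tongue (22 x 4 x 3) on the collar of the post, beside the pointer's path; compare its height with the pointer's tip. Its height varies from start to start (138 to 158 above the bench) and must not be shifted.
- flag (a joint): Result lever: 0 leaning fully towards the robot (-x), 1.0 fully away (+x); starts in between and stays where it is left.
- flag_tip (a point): Middle of the 26 diameter ball at the tip of the result lever, 80 from its pivot, which lies 22 above the bench on a block 70 x 50 x 25; it swings about its own y, leaning 0.5 rad either side of upright at its stops. It takes about 1 N at the tip.
- glass_lamp: Bystander: glass lamp body, 100 diameter, 205 high, loose; origin at the centre of its underside.
- copper_foot: Bystander: copper lamp foot, 120 diameter, 100 high, loose; origin at the centre of its underside.
- shade: Bystander: paper lamp shade, 140 diameter at the foot, 100 high, loose; origin at the centre of its underside.

How it is judged:
On the way, in this order (a step that is already met when the one before it is completed fails the run):
1. the bin is swung fully forward (value of joint bin above 0.38 rad), for 0.1 s.
2. the tall spring stands released on the tester plate, the load arm still raised (horizontal distance between spring_tall and plate below 0.016 m and z of spring_tall in the frame of plate between -0.004 and 0.004 m and angle between spring_tall's own z axis and vertical below 0.09 rad and contact force between the fingers and anything else below 0.2 N and value of joint load_arm above 1.4 rad and linear speed of spring_tall below 0.02 m/s), for 0.2 s.
3. the load arm, let go, rests still on the spring and compresses it (horizontal distance between spring_tall and plate below 0.016 m and z of spring_tall in the frame of plate between -0.004 and 0.004 m and angle between spring_tall's own z axis and vertical below 0.09 rad and value of joint spring_tall_cap above 0.005 m and distance between presser and spring_tall_top below 0.022 m and velocity of joint load_arm between -0.03 and 0.03 rad/s and contact force between the fingers and anything else below 0.2 N), for 0.3 s.
4. the result lever is thrown to the side that the pointer calls for (horizontal distance between spring_tall and plate below 0.016 m and z of spring_tall in the frame of plate between -0.004 and 0.004 m and angle between spring_tall's own z axis and vertical below 0.09 rad and value of joint spring_tall_cap above 0.005 m and distance between presser and spring_tall_top below 0.022 m and velocity of joint load_arm between -0.03 and 0.03 rad/s and ((z of pointer in the frame of mark above -0.003 m and value of joint flag above 0.85 rad) or (z of pointer in the frame of mark below 0.003 m and value of joint flag below 0.15 rad))), for 0.2 s.
At the end, for the whole second after the job is handed in: Tall spring upright within 16 mm of the plate's centre, pressed over 5 mm by the released, still load arm; result lever within 0.15 rad of its far stop if the pointer is above the mark, of its near stop if below (either within 3 mm of the mark); bin still forward, over 0.35 rad (all of step 4 and value of joint bin above 0.35 rad and linear speed of spring_tall below 0.02 m/s); the robot touches nothing.
It fails at once if a bystander (glass lamp body, copper lamp foot, paper shade) is shifted by more than 20 mm or tipped (distance of any of glass_lamp, copper_foot, shade from where it was at the start of the episode above 0.02 m or angle between any of glass_lamp, copper_foot, shade's own z axis and vertical above 0.3 rad).
It fails at once if the short spring is taken out of the bin (distance between spring_short and bin_hinge above 0.12 m).
It fails at once if the load arm is dropped or slammed onto the spring (faster than 2 rad/s downward in the lower part of its swing) (value of joint load_arm below 0.7 rad and velocity of joint load_arm below -2 rad/s).
It fails at once if the reference mark is shifted by more than 4 mm (distance of mark from where it was at the start of the episode above 0.004 m).
It also fails if it takes over 72 s, if anything falls off the work surface, if the arm or the gripper's body presses on something with over 40 N, if the wrist force passes 120 N, or if a joint passes its speed limit or range.

## Working session

There is one attempt and no reset: what is moved stays moved. The work goes in short steps, Python scripts to look and compute and a shell command to move; the robot and the scene stay as the last step left them, time stands still between calls to the robot, and variables do not carry over. Pictures are saved under pics/ and viewed, and the job is handed in when it is done.

```bash
mkdir -p pics; ls; python3 - <<'E'
from cell import *
import cv2,json,numpy as np
o=get_obs();print({k:np.round(v,3).tolist() for k,v in o.items()})
for n in ("scene","top","wrist"):
    p=read_camera(n);cv2.imwrite(f"pics/{n}0.png",p["frame"][:,:,::-1])
    print(n,np.round(p["R"],3).tolist(),np.round(p["t"],3).tolist(),p["intrinsics"].tolist(),p["dist_coeffs"])
E
```

```text
pics
{'clock': 0.0, 'joint_pos': [1.363, 0.322, -0.07, 1.452, 0.023, 1.371, -0.057], 'dq': [-0.0, -0.0, 0.002, 0.001, -0.002, 0.001, 0.0], 'joint_torque': [0.0, -49.358, -0.382, -31.434, 0.013, 0.011, 0.0], 'tcp_pos': [0.143, -0.634, 0.23], 'orientation': [0.442, 0.553, -0.441, 0.552], 'force': [-0.264, -0.478, 0.019], 'ft_torque': [-0.025, -0.037, -0.027], 'finger_gap': 0.085}
scene [[-0.769, -0.639, -0.006], [-0.498, 0.604, -0.622], [0.401, -0.475, -0.783]] [0.414, 0.32, 1.011] [[364.34807722383385, 0.0, 313.73084634916364], [0.0, 364.34807722383385, 200.203600066929], [0.0, 0.0, 1.0]] [-0.00139878  0.          0.          0.          0.        ]
top [[0.014, -1.0, -0.014], [-0.995, -0.013, -0.104], [0.103, 0.016, -0.995]] [0.021, 0.541, 1.268] [[384.5205009996981, 0.0, 314.3150997188979], [0.0, 384.5205009996981, 200.31687103423693], [0.0, 0.0, 1.0]] [-0.04301681  0.          0.          0.          0.        ]
wrist [[0.22, -0.976, -0.002], [-0.931, -0.21, 0.299], [-0.292, -0.064, -0.954]] [-0.65, -0.039, 0.379] [[320.57800057415903, 0.0, 319.5794710939458], [0.0, 320.57800057415903, 205.68967813767213], [0.0, 0.0, 1.0]] [0.00939653 0.         0.         0.         0.        ]
```

View pics/scene0.png

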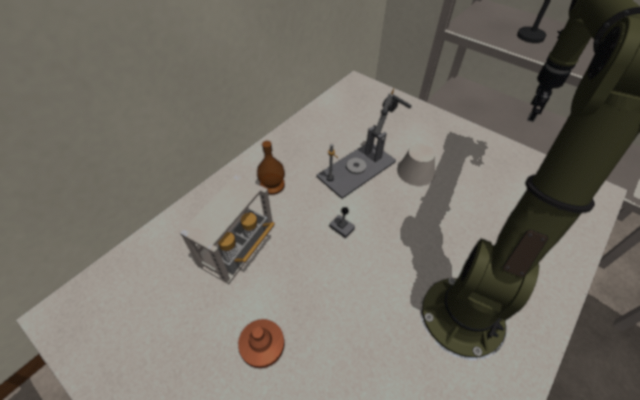

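View pics/top0.png

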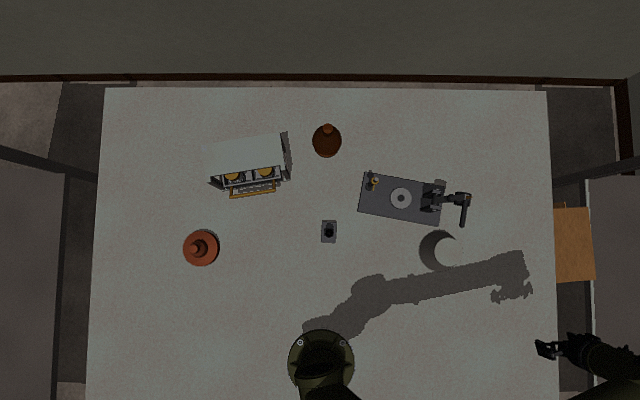

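View pics/wrist0.png

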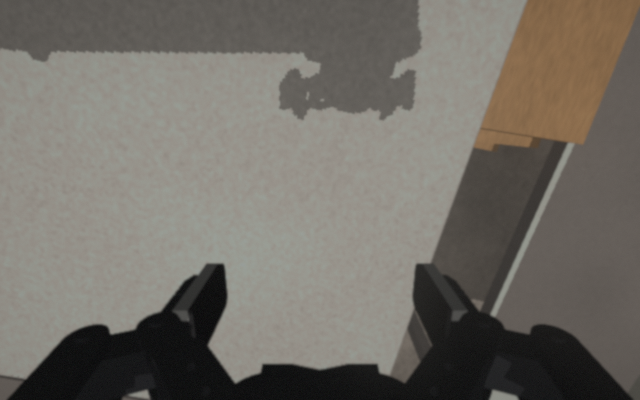

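```bash
cat > h.py <<'E'
from cell import *
import cv2,numpy as np
from scipy.spatial.transform import Rotation as Rot
def world(p,pix,z=None):
    pix=np.atleast_2d(np.asarray(pix,float))
    if z is None:
        z=p["range_z"][pix[:,1].astype(int),pix[:,0].astype(int)]
    K=p["intrinsics"];u=cv2.undistortPoints(pix[:,None,:],K,np.array(p["dist_coeffs"]))[:,0]
    c=np.c_[u*np.reshape(z,(-1,1)),np.reshape(z*np.ones(len(u)),(-1,1))]
    return (c-p["t"])@p["R"]
def atheight(p,pix,h):
    a=world(p,pix,1.0);o=-p["R"].T@p["t"]
    d=a-o
    return o+d*((h-o[2])/d[:,2:3])
def proj(p,X):
    r,_=cv2.Rodrigues(np.array(p["R"]));
    return cv2.projectPoints(np.atleast_2d(np.asarray(X,float)),r,np.array(p["t"]),p["intrinsics"],np.array(p["dist_coeffs"]))[0][:,0]
def cloud(p,m):
    v,u=np.nonzero(m&(p["range_z"]>0));return world(p,np.c_[u,v])
E
python3 - <<'E'
from h import *
for n in ("top","scene"):
    p=read_camera(n);np.savez(f"{n}0.npz",**{k:p[k] for k in("frame","range_z","intrinsics","dist_coeffs","R","t")})
    for t in ("rack","bin","bin_handle","spring_tall","spring_short","tester","plate","load_arm","load_handle","pointer","mark","flag","flag_tip","glass_lamp","copper_foot","shade"):
        for d in cut_out(p,t)[:2]:
            c=cloud(p,d["region"])
            if len(c)==0: print(n,t,'empty');continue
            print(n,t,round(d["confidence"],2),np.round(d["point"]),d["region"].sum(),"med",np.round(np.median(c,0),3),"lo",np.round(np.percentile(c,3,0),3),"hi",np.round(np.percentile(c,97,0),3))
E
```

```text
top rack 0.91 [246. 161.] 3779 med [0.643 0.239 0.186] lo [0.557 0.125 0.019] hi [0.713 0.353 0.191]
top rack 0.38 [403. 201.] 3827 med [ 0.541 -0.283  0.017] lo [ 0.473 -0.393  0.01 ] hi [ 0.622 -0.137  0.274]
top bin 0.62 [255. 182.] 753 med [0.595 0.233 0.072] lo [0.543 0.144 0.019] hi [0.64  0.325 0.113]
top bin_handle 0.65 [256. 183.] 754 med [0.596 0.233 0.074] lo [0.543 0.144 0.021] hi [0.642 0.326 0.113]
top spring_tall 0.64 [234. 178.] 172 med [0.603 0.277 0.113] lo [0.593 0.266 0.03 ] hi [0.624 0.305 0.138]
top spring_tall 0.52 [438. 251.] 1314 med [ 0.378 -0.373  0.092] lo [ 0.322 -0.429  0.01 ] hi [ 0.433 -0.332  0.103]
top spring_short 0.74 [459. 199.] 563 med [ 0.527 -0.377  0.244] lo [ 0.456 -0.423  0.001] hi [ 0.553 -0.34   0.278]
top spring_short 0.72 [269. 173.] 156 med [0.623 0.183 0.102] lo [0.612 0.166 0.029] hi [0.639 0.207 0.109]
top tester 0.69 [405. 200.] 3866 med [ 0.541 -0.283  0.017] lo [ 0.473 -0.4    0.007] hi [ 0.623 -0.137  0.274]
top tester 0.53 [233. 180.] 89 med [0.603 0.282 0.134] lo [0.592 0.267 0.112] hi [0.613 0.303 0.138]
top plate 0.72 [405. 1
[... 2588 characters left out ...]
.701  0.001] hi [ 0.62  -0.338  0.276]
scene flag 0.55 [244. 241.] 1045 med [0.594 0.239 0.07 ] lo [0.544 0.149 0.025] hi [0.66  0.329 0.111]
scene flag 0.52 [346. 215.] 82 med [ 0.43  -0.014  0.105] lo [ 0.419 -0.025  0.042] hi [ 0.439 -0.004  0.114]
scene flag_tip 0.62 [344. 209.] 76 med [ 0.43  -0.013  0.106] lo [ 0.419 -0.022  0.045] hi [ 0.439 -0.004  0.114]
scene glass_lamp 0.94 [271. 173.] 1013 med [0.721 0.007 0.098] lo [ 0.693 -0.038  0.002] hi [0.793 0.039 0.204]
scene copper_foot 0.76 [262. 344.] 1916 med [0.364 0.42  0.033] lo [0.319 0.36  0.001] hi [0.428 0.467 0.099]
scene shade 0.64 [418. 167.] 1336 med [ 0.367 -0.358  0.061] lo [ 0.315 -0.43  -0.002] hi [ 0.431 -0.328  0.1  ]
```

```bash
python3 - <<'E'
from h import *
p=dict(np.load("top0.npz"))
V,U=np.mgrid[0:400,0:640]
W=world(p,np.c_[U.ravel(),V.ravel()]).reshape(400,640,3)
def rect(lo,hi,u0,u1,v0,v1,zz):
    m=(W[...,2]>lo)&(W[...,2]<hi)&(U>u0)&(U<u1)&(V>v0)&(V<v1)
    c=W[m];r=cv2.minAreaRect(c[:,:2].astype(np.float32)*1000);print(zz,m.sum(),r,np.median(c[:,2]));return c
rect(.18,.195,190,300,120,200,"roof")
rect(.011,.021,340,460,150,240,"base")
c=rect(.025,.035,385,415,185,212,"plate")
print("plate mean",c.mean(0),(c.min(0)+c.max(0))/2)
c=rect(.1,.118,220,285,170,205,"bar/rim")
for zlo,zhi in((.125,.145),(.095,.1115)):
  for (u0,u1) in((222,247),(252,280)):
    m=(W[...,2]>zlo)&(W[...,2]<zhi)&(U>u0)&(U<u1)&(V>160)&(V<205)
    if m.sum(): print(zlo,u0,m.sum(),np.round(W[m].min(0),3),np.round(W[m].max(0),3))
m=(U>225)&(U<285)&(V>183)&(V<202)&(W[...,2]>.09)
c=W[m];print("bar",np.round(c.mean(0),3),np.round(c.min(0),3),np.round(c.max(0),3),m.sum())
m=(U>362)&(U<385)&(V>172)&(V<196)&(W[...,2]>.08)
for a in W[m]: print(np.round(a,3),end=' ')
print()
m=(U>440)&(U<475)&(V>180)&(V<232)&(W[...,2]>.2)
c=W[m];print(len(c),np.round(c[c[:,0]<.51].mean(0),3),np.round(c[c[:,0]<.51].min(0),3),np.round(c[c[:,0]<.51].max(0),3))
f=p["frame"]
g=np.hstack([cv2.resize(f[125:215,190:310],None,fx=3.2,fy=3.2,interpolation=cv2.INTER_CUBIC),cv2.resize(f[165:255,350:480],None,fx=3.2,fy=3.2,interpolation=cv2.INTER_CUBIC)])
cv2.imwrite("pics/z0.png",g[:,:,::-1])
E
```

```text
roof 2693 ((653.060791015625, 243.65675354003906), (118.39298248291016, 242.42283630371094), 9.676983833312988) 0.18718117528185693
base 2355 ((523.795166015625, -281.91265869140625), (319.29693603515625, 190.65695190429688), 79.61700439453125) 0.015655514769621244
plate 332 ((552.1466064453125, -267.84466552734375), (82.5748062133789, 69.21078491210938), 87.62622833251953) 0.029845596269964775
plate mean [ 0.55254083 -0.26206595  0.02988121] [ 0.55125389 -0.26715796  0.02996954]
bar/rim 245 ((586.0798950195312, 212.83895874023438), (76.53974914550781, 182.92599487304688), 8.60398006439209) 0.1090205041370978
0.125 222 78 [0.592 0.266 0.125] [0.613 0.311 0.141]
0.095 222 58 [0.536 0.244 0.095] [0.617 0.299 0.111]
0.095 252 174 [0.547 0.153 0.095] [0.638 0.222 0.111]
bar [0.553 0.224 0.115] [0.407 0.008 0.091] [0.585 0.3   1.317] 200
[0.407 0.008 1.317] [ 0.603 -0.153  0.147] [ 0.601 -0.155  0.156] [ 0.602 -0.158  0.154] [ 0.597 -0.157  0.183] [ 0.598 -0.149  0.154] [ 0.599 -0.152  0.151] [ 0.599 -0.156  0.149] [ 0.595 -0.155  0.178] [ 0.594 -0.157  0.182] [ 0.594 -0.16   0.184] [ 0.5
[... 716 characters left out ...]
  0.152] [ 0.587 -0.167  0.153] [ 0.594 -0.152  0.081] [ 0.59  -0.152  0.109] [ 0.583 -0.149  0.154] [ 0.583 -0.152  0.155] [ 0.583 -0.155  0.152] [ 0.584 -0.159  0.149] [ 0.583 -0.161  0.153] [ 0.584 -0.165  0.15 ] [ 0.59  -0.152  0.084] [ 0.589 -0.154  0.096] [ 0.587 -0.155  0.107] [ 0.581 -0.153  0.148] [ 0.581 -0.156  0.149] [ 0.58  -0.158  0.153] [ 0.581 -0.162  0.151] [ 0.587 -0.155  0.087] [ 0.586 -0.157  0.092] [ 0.578 -0.153  0.147] [ 0.578 -0.156  0.148] [ 0.575 -0.153  0.148] [ 0.575 -0.156  0.145] [ 0.572 -0.153  0.143] [ 0.571 -0.156  0.149] [ 0.568 -0.152  0.15 ] [ 0.566 -0.153  0.146] [ 0.562 -0.152  0.152] 
408 [ 0.475 -0.361  0.326] [ 0.407 -0.411  0.231] [0.51  0.008 1.317]
```

View pics/z0.png

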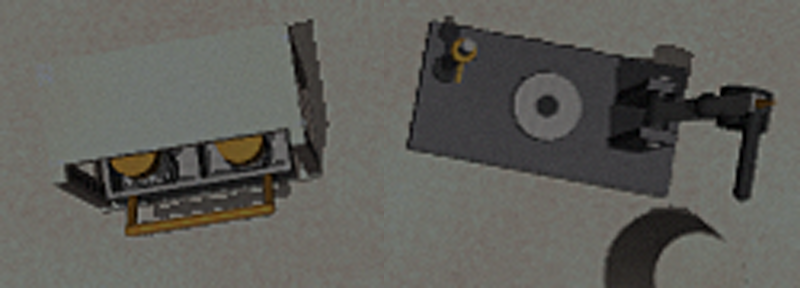

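```bash
cat > fit.py <<'E'
from h import *
from scipy.optimize import least_squares
P={n:dict(np.load(f"{n}0.npz")) for n in("top","scene")}
def rz(a): return np.array([[np.cos(a),-np.sin(a)],[np.sin(a),np.cos(a)]])
V,U=np.mgrid[0:400,0:640]
def fitrect(lo,hi,box,sx,sy,init,cams=("top","scene"),boxes=None):
    # maximise: points at height inside the rect, boundary fit through area mask chamfer
    res=[]
    for n in cams:
        p=P[n];W=world(p,np.c_[U.ravel(),V.ravel()]).reshape(400,640,3)
        m=(W[...,2]>lo)&(W[...,2]<hi)&(W[...,0]>box[0])&(W[...,0]<box[1])&(W[...,1]>box[2])&(W[...,1]<box[3])
        k=np.ones((2,2),np.uint8)
        m=cv2.morphologyEx(m.astype(np.uint8),cv2.MORPH_OPEN,np.ones((3,3),np.uint8))
        c=W[m>0][:,:2]
        cs,_=cv2.findContours(m,cv2.RETR_EXTERNAL,cv2.CHAIN_APPROX_NONE)
        ct=max(cs,key=cv2.contourArea)[:,0]
        b=atheight(p,ct,(lo+hi)/2)[:,:2]
        def f(q):
            d=(b-q[:2])@rz(q[2])
            e=np.c_[abs(d[:,0])-sx/2,abs(d[:,1])-sy/2]
            return np.max(e,1)*1000
        s=least_squares(f,init,loss="soft_l1",f_scale=2,x_scale=[.01,.01,.02])
        print(n,len(b),np.round(s.x,4),np.degrees(s.x[2]).round(2),"mean|r| mm",abs(f(s.x)).mean().round(2));res.append(s.x)
    return res
print("roof");r=fitrect(.180,.194,(.5,.8,.05,.45),.10,.24,[.64,.24,.17])
print("base");b=fitrect(.010,.022,(.4,.7,-.5,-.05),.14,.28,[.54,-.27,-.17])
E
python3 fit.py; python3 - <<'E'
from h import *
p=dict(np.load("top0.npz"));s=dict(np.load("scene0.npz"))
V,U=np.mgrid[0:400,0:640]
for n,q in(("top",p),("scene",s)):
    W=world(q,np.c_[U.ravel(),V.ravel()]).reshape(400,640,3)
    m=(W[...,2]>.026)&(W[...,2]<.034)&(np.hypot(W[...,0]-.553,W[...,1]+.266)<.045)
    m=cv2.morphologyEx(m.astype(np.uint8),cv2.MORPH_OPEN,np.ones((3,3),np.uint8))
    ct=max(cv2.findContours(m,0,1)[0],key=len)[:,0]
    b=atheight(q,ct,.03)[:,:2];print(n,"plate",cv2.minEnclosingCircle(b.astype(np.float32)*1000),b.mean(0),m.sum())
E
```

```text
roof
top 248 [0.6603 0.2446 0.1738] 9.96 mean|r| mm 2.24
scene 206 [0.6587 0.2482 0.1727] 9.9 mean|r| mm 2.3
base
top 307 [ 0.5515 -0.2623 -0.1753] -10.04 mean|r| mm 13.23
scene 245 [ 0.5493 -0.2633 -0.1734] -9.94 mean|r| mm 13.48
top plate ((558.799072265625, -261.53643798828125), 33.80885314941406) [ 0.55986013 -0.26169874] 185
scene plate ((552.4820556640625, -256.69769287109375), 35.94659423828125) [ 0.55329042 -0.2570082 ] 166
```

```bash
cat > ov.py <<'E'
from h import *
P={n:dict(np.load(f"{n}0.npz")) for n in("top","scene")}
def rz(a): return np.array([[np.cos(a),-np.sin(a)],[np.sin(a),np.cos(a)]])
def T(o,a,pts): 
    pts=np.array(pts,float);return np.c_[pts[:,:2]@rz(a).T+o,pts[:,2]]
ro,ra=np.array([.6398,.2425]),np.radians(9.95)
to,ta=np.array([.5515,-.2625]),np.radians(-10)
th=np.linspace(0,2*np.pi,40)
sets=[T(ro,ra,[(-.03,-.12,.187),(-.03,.12,.187),(.07,.12,.187),(.07,-.12,.187)]),
T(ro,ra,[(-.09,-.07,.111),(-.09,.07,.111)]),
T(ro,ra,np.c_[-.045+.029+.024*np.cos(th)+.0,.046+.024*np.sin(th),0*th+.135]),
T(to,ta,[(-.07,-.14,.016),(-.07,.14,.016),(.07,.14,.016),(.07,-.14,.016)]),
T(to,ta,np.c_[.036*np.cos(th),.036*np.sin(th),.03+0*th])]
out=[]
for n,(x0,x1,y0,y1,x2,x3,y2,y3) in dict(top=(190,310,125,215,350,480,165,255),scene=(170,290,185,285,305,435,85,205)).items():
    p=P[n];S=4;f=cv2.resize(p["frame"],None,fx=S,fy=S,interpolation=cv2.INTER_CUBIC)
    f=np.clip(f.astype(float)*1.5,0,255).astype(np.uint8).copy()
    for s in sets: cv2.polylines(f,[np.round((proj(p,s)+.5)*S).astype(int)],len(s)>2,(255,0,0),1)
    cv2.imwrite(f"pics/ov_{n}_a.png",f[y0*S:y1*S,x0*S:x1*S,::-1]);cv2.imwrite(f"pics/ov_{n}_b.png",f[y2*S:y3*S,x2*S:x3*S,::-1])
a=[cv2.resize(cv2.imread(f"pics/ov_{n}_{k}.png"),(400,300)) for n in("top","scene") for k in "ab"]
cv2.imwrite("pics/ov1.png",np.vstack([np.hstack(a[:2]),np.hstack(a[2:])]))
E
python3 ov.py
```

```text
(no output)
```

View pics/ov1.png

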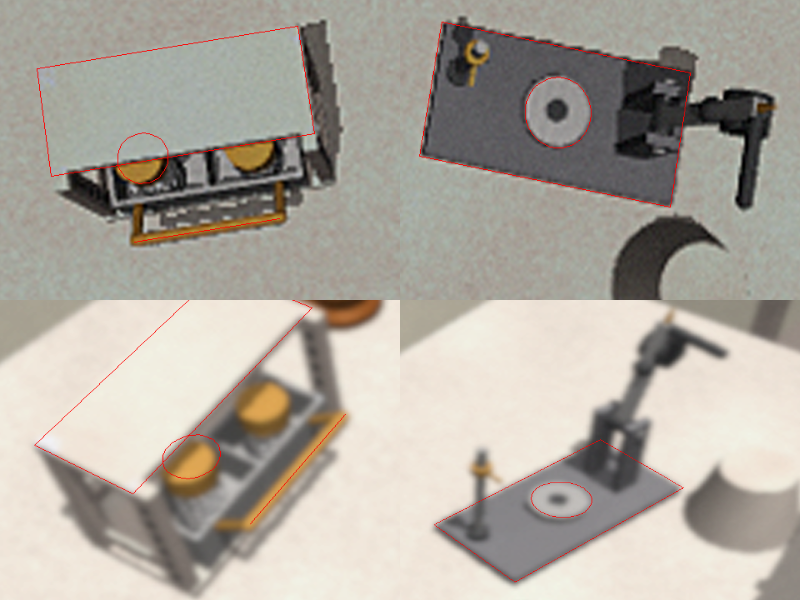

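```bash
cat > plan.py <<'E'
from h import *
import json
RA,TA=np.radians(9.95),np.radians(-10)
RO,TO=np.array([.6398,.2425]),np.array([.5515,-.2625])
def fr(o,a,p): 
    c,s=np.cos(a),np.sin(a);return np.array([o[0]+c*p[0]-s*p[1],o[1]+s*p[0]+c*p[1],p[2]])
def rack(*p): return fr(RO,RA,p)
def test(*p): return fr(TO,TA,p)
def ori(yaw,lean,sign=1,roll=0):
    # tool x dir = lean fwd(about yaw) & down; z along +-horizontal left
    y=np.radians(yaw);l=np.radians(lean)
    x=np.array([np.cos(y)*np.sin(l),np.sin(y)*np.sin(l),-np.cos(l)])
    z=sign*np.array([-np.sin(y),np.cos(y),0]);
    return Rot.from_matrix(np.c_[x,np.cross(z,x),z])
def plan(p1,R1,n=None,step=.045,start=None,rd=3,f=None,ang=8.0):
    o=get_obs();p=np.array(o["tcp_pos"]);R=Rot.from_quat(o["orientation"])
    if start: p,R=start
    D=np.linalg.norm(p1-p);A=np.degrees((R.inv()*R1).magnitude())
    if n is None: n=int(max(1,np.ceil(D/step),np.ceil(A/ang)))
    rows=[];p0=p
    rv=(R.inv()*R1).as_rotvec()
    tw=np.round(np.degrees(rv)/n,1)
    for i in range(n):
        tgt=p0+(p1-p0)*(i+1)/n
        off=np.round(R.inv().apply(tgt-p),rd)
        p=p+R.apply(off);R=R*Rot.from_rotvec(np.radians(tw))
        rows.append((tw.tolist(),off.tolist()))
    print(f"n={n} dist {D:.3f} ang {A:.1f} end err mm {np.round((p-p1)*1000,1)} deg {np.degrees((R.inv()*R1).magnitude()):.2f}")
    for t,f_ in rows: print('{"twist":%s,"offset":%s}'%(t,f_))
    return p,R
def show():
    o=get_obs();R=Rot.from_quat(o["orientation"]).as_matrix()
    print("clk",round(o["clock"],2),"p",np.round(o["tcp_pos"],4),"x",np.round(R[:,0],3),"z",np.round(R[:,2],3),"F",np.round(o["force"],2),"gap",round(o["finger_gap"],4),"q",np.round(o["joint_pos"],2))
E
python3 - <<'E'
from plan import *
show()
via=np.array([.50,-.25,.42])
p,R=plan(via,ori(-25,0,-1) if Rot.from_quat(get_obs()["orientation"]).as_matrix()[1,2]<0 else ori(-25,0,1))
# hook pose: tip between bar and bin
print(rack(-.069,0.0,.105),rack(-.09,0,.105))
E
```

```text
clk 1.85 p [ 0.143  -0.6341  0.2313] x [ 0. -0. -1.] z [ 0.22  -0.976  0.   ] F [-0.64 -0.83  0.34] gap 0.0855 q [ 1.36  0.32 -0.07  1.45  0.02  1.37 -0.06]
n=13 dist 0.557 ang 37.7 end err mm [0.4 0.1 0.3] deg 0.01
{"twist":[2.9, 0.0, -0.0],"offset":[-0.015, 0.033, -0.023]}
{"twist":[2.9, 0.0, -0.0],"offset":[-0.014, 0.032, -0.024]}
{"twist":[2.9, 0.0, -0.0],"offset":[-0.015, 0.031, -0.026]}
{"twist":[2.9, 0.0, -0.0],"offset":[-0.014, 0.03, -0.028]}
{"twist":[2.9, 0.0, -0.0],"offset":[-0.015, 0.028, -0.029]}
{"twist":[2.9, 0.0, -0.0],"offset":[-0.014, 0.026, -0.03]}
{"twist":[2.9, 0.0, -0.0],"offset":[-0.015, 0.025, -0.032]}
{"twist":[2.9, 0.0, -0.0],"offset":[-0.014, 0.023, -0.033]}
{"twist":[2.9, 0.0, -0.0],"offset":[-0.015, 0.022, -0.034]}
{"twist":[2.9, 0.0, -0.0],"offset":[-0.014, 0.02, -0.035]}
{"twist":[2.9, 0.0, -0.0],"offset":[-0.015, 0.018, -0.036]}
{"twist":[2.9, 0.0, -0.0],"offset":[-0.014, 0.016, -0.037]}
{"twist":[2.9, 0.0, -0.0],"offset":[-0.015, 0.015, -0.038]}
[0.57183783 0.23057758 0.105     ] [0.5511537  0.22694902 0.105     ]
```

```bash
python3 - <<'E'
from plan import *
via=np.array([.50,-.25,.42])
s=plan(via,ori(10,0,-1),n=13)
O=ori(10,25,-1);back=-O.as_matrix()[:,0]
C=rack(-.058,0,.092);B=C+back*.09
print(B,C)
s=plan(B,O,start=s,n=13)
s=plan(C,O,start=s,n=3)
E
```

```text
n=13 dist 0.557 ang 2.7 end err mm [-0.4 -0.2  0.3] deg 0.11
{"twist":[0.2, 0.0, 0.0],"offset":[-0.015, 0.033, -0.023]}
{"twist":[0.2, 0.0, 0.0],"offset":[-0.014, 0.034, -0.023]}
{"twist":[0.2, 0.0, 0.0],"offset":[-0.015, 0.033, -0.023]}
{"twist":[0.2, 0.0, 0.0],"offset":[-0.014, 0.033, -0.023]}
{"twist":[0.2, 0.0, 0.0],"offset":[-0.015, 0.033, -0.023]}
{"twist":[0.2, 0.0, 0.0],"offset":[-0.014, 0.033, -0.023]}
{"twist":[0.2, 0.0, 0.0],"offset":[-0.015, 0.032, -0.024]}
{"twist":[0.2, 0.0, 0.0],"offset":[-0.014, 0.033, -0.023]}
{"twist":[0.2, 0.0, 0.0],"offset":[-0.015, 0.033, -0.024]}
{"twist":[0.2, 0.0, 0.0],"offset":[-0.014, 0.032, -0.024]}
{"twist":[0.2, 0.0, 0.0],"offset":[-0.015, 0.033, -0.024]}
{"twist":[0.2, 0.0, 0.0],"offset":[-0.014, 0.032, -0.024]}
{"twist":[0.2, 0.0, 0.0],"offset":[-0.015, 0.032, -0.024]}
[0.54521459 0.22587343 0.1735677 ] [0.58267238 0.23247826 0.092     ]
n=13 dist 0.538 ang 25.0 end err mm [0.3 0.4 0.3] deg 0.32
{"twist":[0.0, -0.0, 1.9],"offset":[0.019, 0.01, -0.035]}
{"twist":[0.0, -0.0, 1.9],"offset":[0.019, 0.009, -0.036]}
{"twist":[0.0, -0.0, 1.9],"offset":[0.02, 0.009, -0.035]}
{"twist":[0.0, -0.0, 1.9],"offset":[0.02, 0.008, -0.036]}
{"twist":[0.0, -0.0, 1.9],"offset":[0.02, 0.007, -0.035]}
{"twist":[0.0, -0.0, 1.9],"offset":[0.02, 0.007, -0.036]}
{"twist":[0.0, -0.0, 1.9],"offset":[0.021, 0.006, -0.035]}
{"twist":[0.0, -0.0, 1.9],"offset":[0.02, 0.005, -0.035]}
{"twist":[0.0, -0.0, 1.9],"offset":[0.021, 0.004, -0.036]}
{"twist":[0.0, -0.0, 1.9],"offset":[0.021, 0.004, -0.035]}
{"twist":[0.0, -0.0, 1.9],"offset":[0.022, 0.003, -0.036]}
{"twist":[0.0, -0.0, 1.9],"offset":[0.021, 0.003, -0.035]}
{"twist":[0.0, -0.0, 1.9],"offset":[0.021, 0.002, -0.036]}
n=3 dist 0.090 ang 0.3 end err mm [-0.   0.4  0.2] deg 0.11
{"twist":[0.0, -0.0, 0.1],"offset":[0.03, 0.0, 0.0]}
{"twist":[0.0, -0.0, 0.1],"offset":[0.03, -0.0, 0.0]}
{"twist":[0.0, -0.0, 0.1],"offset":[0.03, -0.0, 0.0]}
```

```bash
python3 -m inch '[{"twist":[0,0,0],"offset":[-0.02,0.033,-0.024],"fingers":0},{"twist":[0,0,0],"offset":[-0.02,0.033,-0.024],"fingers":0},{"twist":[0,0,0],"offset":[-0.02,0.033,-0.024],"fingers":0},{"twist":[0,0,0],"offset":[-0.02,0.033,-0.024],"fingers":0},{"twist":[0,0,0],"offset":[-0.02,0.033,-0.024],"fingers":0},{"twist":[0,0,0],"offset":[-0.02,0.033,-0.024],"fingers":0},{"twist":[0,0,0],"offset":[-0.02,0.033,-0.024],"fingers":0},{"twist":[0,0,0],"offset":[-0.02,0.033,-0.024],"fingers":0},{"twist":[0,0,0],"offset":[-0.015,0.033,-0.024],"fingers":0},{"twist":[0,0,0],"offset":[-0.015,0.033,-0.024],"fingers":0}]' 20; python3 -c "
from plan import *
show()"
```

```text
clock: 2.85
tcp_pos: [0.413, -0.3259, 0.4225]
orientation: [0.441, 0.552, -0.442, 0.553]
force: [-0.3, -0.6, 0.0]
finger_gap: -0.0001
clk 2.85 p [ 0.413  -0.3259  0.4225] x [ 0.001 -0.001 -1.   ] z [ 0.22  -0.976  0.001] F [-0.33 -0.63  0.04] gap -0.0001 q [ 0.97  0.05 -0.36  1.4   0.02  1.7  -0.75]
```

```bash
python3 -m inch '[{"twist":[0,0,1],"offset":[0,0.025,-0.03],"fingers":0},{"twist":[0,0,2],"offset":[0,0.02,-0.035],"fingers":0},{"twist":[0,0,2],"offset":[0,0.012,-0.04],"fingers":0},{"twist":[0,0,2],"offset":[0,0.01,-0.04],"fingers":0},{"twist":[0,0,2],"offset":[0.01,0.01,-0.04],"fingers":0},{"twist":[0,0,2],"offset":[0.01,0.01,-0.04],"fingers":0},{"twist":[0,0,2],"offset":[0.01,0.005,-0.04],"fingers":0},{"twist":[0,0,2],"offset":[0.01,0.0,-0.04],"fingers":0},{"twist":[0,0,2],"offset":[0.01,0.0,-0.04],"fingers":0},{"twist":[0,0,2],"offset":[0.01,0,-0.04],"fingers":0},{"twist":[0,0,2],"offset":[0.01,0,-0.04],"fingers":0},{"twist":[0,0,0],"offset":[0,0,0],"fingers":0}]'; python3 - <<'E'
from plan import *
show()
O=ori(10,25,-1);back=-O.as_matrix()[:,0]
C=rack(-.058,0,.092);B=C+back*.09
print(B,C)
s=plan(B,O)
E
```

```text
clock: 4.05
tcp_pos: [0.465, 0.0417, 0.3765]
orientation: [0.51, 0.492, -0.36, 0.607]
force: [0.0, 0.7, 0.6]
finger_gap: 0.0002
clk 4.05 p [0.465  0.0417 0.3765] x [ 0.257  0.063 -0.964] z [ 0.23  -0.973 -0.002] F [0.04 0.68 0.57] gap 0.0002 q [ 0.04 -0.3  -0.12  1.82 -0.08  1.36 -1.41]
[0.54521459 0.22587343 0.1735677 ] [0.58267238 0.23247826 0.092     ]
n=7 dist 0.286 ang 10.2 end err mm [-0.   0.3 -0.3] deg 0.30
{"twist":[0.4, -0.2, 1.4],"offset":[0.033, 0.009, -0.023]}
{"twist":[0.4, -0.2, 1.4],"offset":[0.032, 0.008, -0.023]}
{"twist":[0.4, -0.2, 1.4],"offset":[0.033, 0.007, -0.023]}
{"twist":[0.4, -0.2, 1.4],"offset":[0.033, 0.006, -0.024]}
{"twist":[0.4, -0.2, 1.4],"offset":[0.033, 0.005, -0.023]}
{"twist":[0.4, -0.2, 1.4],"offset":[0.033, 0.004, -0.024]}
{"twist":[0.4, -0.2, 1.4],"offset":[0.033, 0.003, -0.024]}
```

```bash
python3 -m inch '[{"twist":[0.4,-0.2,1.4],"offset":[0.033,0.009,-0.023],"fingers":0},{"twist":[0.4,-0.2,1.4],"offset":[0.033,0.008,-0.023],"fingers":0},{"twist":[0.4,-0.2,1.4],"offset":[0.033,0.007,-0.023],"fingers":0},{"twist":[0.4,-0.2,1.4],"offset":[0.033,0.006,-0.024],"fingers":0},{"twist":[0.4,-0.2,1.4],"offset":[0.033,0.005,-0.023],"fingers":0},{"twist":[0.4,-0.2,1.4],"offset":[0.033,0.004,-0.024],"fingers":0},{"twist":[0.4,-0.2,1.4],"offset":[0.033,0.003,-0.024],"fingers":0},{"twist":[0,0,0],"offset":[0,0,0],"fingers":0},{"twist":[0,0,0],"offset":[0,0,0],"fingers":0}]'; python3 - <<'E'
from plan import *
show()
O=ori(10,25,-1)
C=rack(-.058,0,.092)
s=plan(C,O)
p=read_camera("wrist");cv2.imwrite("pics/w1.png",p["frame"][:,:,::-1])
E
```

```text
clock: 4.95
tcp_pos: [0.5485, 0.2181, 0.1727]
orientation: [0.561, 0.427, -0.329, 0.628]
force: [0.3, 0.2, 1.1]
finger_gap: -0.0002
clk 4.95 p [0.5485 0.2181 0.1727] x [ 0.419  0.065 -0.906] z [ 0.167 -0.986  0.006] F [0.3  0.17 1.09] gap -0.0002 q [-0.04 -0.04 -0.46  2.04  0.2   0.73 -2.03]
n=2 dist 0.089 ang 0.5 end err mm [-0.6  0.   0.1] deg 0.13
{"twist":[-0.1, 0.2, -0.0],"offset":[0.044, -0.001, -0.005]}
{"twist":[-0.1, 0.2, -0.0],"offset":[0.044, -0.001, -0.004]}
```

View pics/w1.png

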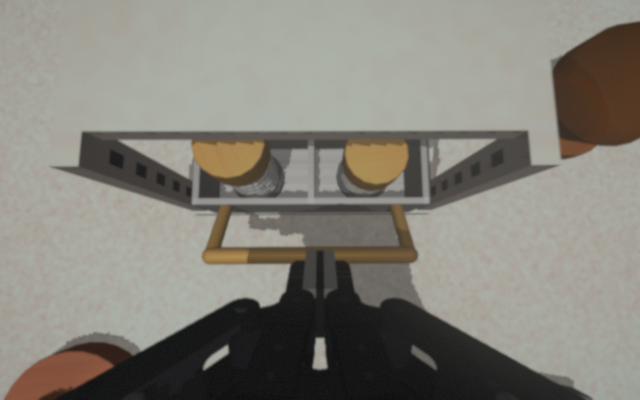

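```bash
python3 - <<'E'
from plan import *
p=read_camera("wrist")
for u in (230,260,290,350,380,400):
    for v in (252,256): print(u,v,np.round(world(p,[(u,v)])[0],4))
print("exp bar", rack(-.09,-.05,.111),rack(-.09,.05,.111))
for u,v in((225,160),(375,160),(310,202),(250,202),(380,202),(230,135),(370,133)):print(u,v,np.round(world(p,[(u,v)])[0],4))
E
```

```text
230 252 [0.5571 0.2191 0.3353]
230 256 [0.543  0.2779 0.1112]
260 252 [0.549  0.2584 0.1093]
260 256 [0.5464 0.2577 0.1107]
290 252 [0.5524 0.2378 0.1096]
290 256 [0.5498 0.2373 0.1102]
350 252 [0.5593 0.1966 0.1094]
350 256 [0.5566 0.1962 0.1102]
380 252 [0.5628 0.1759 0.1094]
380 256 [0.56   0.176  0.1116]
400 252 [0.565  0.1625 0.1109]
400 256 [0.5623 0.1621 0.1108]
exp bar [0.55979313 0.17770107 0.111     ] [0.54251426 0.27619696 0.111     ]
225 160 [0.6039 0.2875 0.1338]
375 160 [0.629  0.1881 0.105 ]
310 202 [0.5936 0.2314 0.0802]
250 202 [0.5857 0.279  0.0801]
380 202 [0.6032 0.1757 0.0792]
230 135 [0.6045 0.2701 0.1856]
370 133 [0.6168 0.2033 0.1857]
```

```bash
python3 -m inch '[{"twist":[0,0,0],"offset":[0.03,-0.001,-0.005],"fingers":0},{"twist":[0,0,0],"offset":[0.03,-0.001,-0.005],"fingers":0},{"twist":[0,0,0],"offset":[0.029,0,0],"fingers":0},{"twist":[0,0,0],"offset":[0,0,0],"fingers":0}]'; python3 - <<'E'
from plan import *
show()
O=ori(10,25,-1)
h=rack(-.05,0,.02)
D=rack(-.05-.056,0,.02+.046)
print(D)
s=plan(D,O,step=.008)
E
```

```text
clock: 5.45
tcp_pos: [0.5826, 0.2312, 0.0895]
orientation: [0.561, 0.426, -0.331, 0.627]
force: [-0.9, -0.5, 0.4]
finger_gap: 0.0001
clk 5.45 p [0.5826 0.2312 0.0895] x [ 0.417  0.063 -0.907] z [ 0.163 -0.987  0.007] F [-0.9  -0.5   0.39] gap 0.0001 q [-0.07  0.16 -0.46  2.04  0.41  0.58 -2.22]
[0.53539436 0.2241844  0.066     ]
n=7 dist 0.053 ang 0.7 end err mm [ 0.1 -0.1  0.2] deg 0.32
{"twist":[-0.1, 0.1, 0.0],"offset":[0.0, -0.008, -0.0]}
{"twist":[-0.1, 0.1, 0.0],"offset":[0.0, -0.007, -0.0]}
{"twist":[-0.1, 0.1, 0.0],"offset":[0.001, -0.008, -0.0]}
{"twist":[-0.1, 0.1, 0.0],"offset":[-0.0, -0.007, -0.001]}
{"twist":[-0.1, 0.1, 0.0],"offset":[-0.0, -0.008, 0.0]}
{"twist":[-0.1, 0.1, 0.0],"offset":[0.0, -0.008, 0.0]}
{"twist":[-0.1, 0.1, 0.0],"offset":[0.0, -0.007, -0.0]}
```

```bash
python3 -m inch '[{"twist":[0,0,0],"offset":[0,-0.008,0],"fingers":0},{"twist":[0,0,0],"offset":[0,-0.007,0],"fingers":0},{"twist":[0,0,0],"offset":[0,-0.008,0],"fingers":0},{"twist":[0,0,0],"offset":[0,-0.007,0],"fingers":0},{"twist":[0,0,0],"offset":[0,-0.008,0],"fingers":0},{"twist":[0,0,0],"offset":[0,-0.007,0],"fingers":0},{"twist":[0,0,0],"offset":[0,-0.006,0],"fingers":0},{"twist":[0,0,0],"offset":[0,0,0],"fingers":0},{"twist":[0,0,0],"offset":[0,0,0],"fingers":0}]'; python3 - <<'E'
from plan import *
show()
p=read_camera("top");cv2.imwrite("pics/t1.png",cv2.resize(p["frame"][110:260,170:330],None,fx=4,fy=4)[:,:,::-1])
p=read_camera("wrist");cv2.imwrite("pics/w2.png",p["frame"][:,:,::-1])
E
```

```text
clock: 6.35
tcp_pos: [0.5407, 0.2271, 0.0752]
orientation: [0.565, 0.424, -0.325, 0.629]
force: [7.2, 1.0, -0.6]
finger_gap: 0.0003
clk 6.35 p [0.5407 0.2271 0.0752] x [ 0.43   0.069 -0.9  ] z [ 0.166 -0.986  0.004] F [ 7.23  1.   -0.63] gap 0.0003 q [-0.08  0.09 -0.47  2.15  0.42  0.52 -2.27]
```

View pics/w2.png

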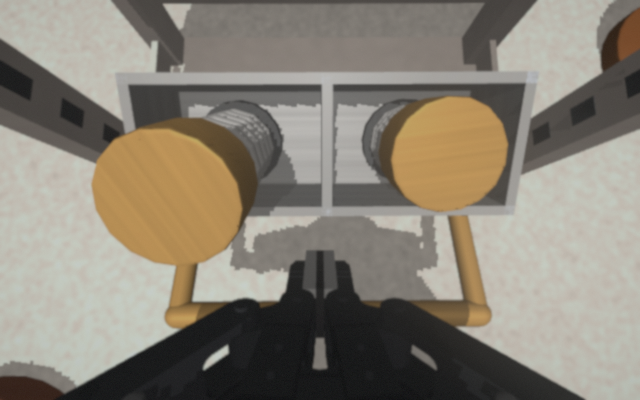

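```bash
python3 -m inch '[{"twist":[0,0,0],"offset":[0,-0.007,0],"fingers":0},{"twist":[0,0,0],"offset":[0,-0.007,0],"fingers":0},{"twist":[0,0,0],"offset":[0,0,0],"fingers":0}]'; python3 - <<'E'
from plan import *
show()
p=read_camera("wrist")
for t in("bin_handle",):
    pass
for u,v in((200,315),(240,313),(440,313),(465,313)): print(np.round(world(p,[(u,v)])[0],4))
d=[rack(-.05-.04*np.cos(a)-.085*np.sin(a),0,.026+.085*np.cos(a)-.04*np.sin(a)) for a in(.35,.4,.45)];print(np.round(d,4))
E
```

```text
clock: 6.75
tcp_pos: [0.5378, 0.2279, 0.0769]
orientation: [0.57, 0.419, -0.317, 0.631]
force: [29.9, 3.7, -0.9]
finger_gap: 0.0002
clk 6.75 p [0.5378 0.2279 0.0769] x [ 0.447  0.078 -0.891] z [ 0.167 -0.986 -0.002] F [29.9   3.66 -0.92] gap 0.0002 q [-0.09  0.07 -0.47  2.18  0.43  0.5  -2.29]
[0.5071 0.2775 0.0849]
[0.5197 0.2502 0.1297]
[0.5264 0.1696 0.0856]
[0.5282 0.1575 0.0836]
[[0.5248 0.2223 0.0921]
 [0.5217 0.2218 0.0887]
 [0.5187 0.2212 0.0851]]
```

```bash
python3 -m inch '[{"twist":[0,0,0],"offset":[0,0.01,0],"fingers":0},{"twist":[0,0,0],"offset":[-0.005,0.006,0],"fingers":0},{"twist":[0,0,0],"offset":[-0.02,0,0],"fingers":0},{"twist":[0,0,0],"offset":[-0.03,0,0],"fingers":0},{"twist":[-8.5,0,0],"offset":[-0.035,0,0],"fingers":0.085},{"twist":[-8.5,0,0],"offset":[-0.035,0,0],"fingers":0.085},{"twist":[-8.5,0,0],"offset":[-0.02,0,0],"fingers":0.085},{"twist":[-8.5,0,0],"offset":[0,0,0],"fingers":0.085},{"twist":[-8.5,0,0],"offset":[0,0,0],"fingers":0.085},{"twist":[-8.5,0,0],"offset":[0,0,0],"fingers":0.085}]'
python3 -m inch '[{"twist":[-8.5,0,0],"offset":[0,0,0],"fingers":0.085},{"twist":[-8.5,0,0],"offset":[0,0,0],"fingers":0.085},{"twist":[-8.5,0,0],"offset":[0,0,0],"fingers":0.085},{"twist":[-8.5,0,0],"offset":[0,0,0],"fingers":0.085},{"twist":[-8.5,0,0],"offset":[0,0,0],"fingers":0.085},{"twist":[-8.5,0,0],"offset":[0,0,0],"fingers":0.085},{"twist":[-8.5,0,0],"offset":[0,0,0],"fingers":0.085},{"twist":[-8.5,0,0],"offset":[0,0,0],"fingers":0.085},{"twist":[-8.5,0,0],"offset":[0,0,0],"fingers":0.085},{"twist":[-8.5,0,0],"offset":[0,0,0],"fingers":0.085},{"twist":[-8.5,0,0],"offset":[0,0,0],"fingers":0.085}]'
python3 - <<'E'
from plan import *
show()
p=read_camera("wrist");cv2.imwrite("pics/w3.png",p["frame"][:,:,::-1])
for t in ("spring_tall","bin"):
  for r in cut_out(p,t)[:2]:
    c=cloud(p,r["region"]);print(t,round(r["confidence"],2),np.round(r["point"]),r["region"].sum(),np.round(np.median(c,0),3))
p=read_camera("top");cv2.imwrite("pics/t2.png",cv2.resize(p["frame"][110:260,170:330],None,fx=4,fy=4)[:,:,::-1])
E
```

```text
clock: 7.8
tcp_pos: [0.4767, 0.2167, 0.203]
orientation: [0.234, 0.526, -0.111, 0.81]
force: [0.4, 0.1, -0.8]
finger_gap: 0.0845
clock: 8.9
tcp_pos: [0.4766, 0.2167, 0.2026]
orientation: [-0.429, 0.442, 0.307, 0.725]
force: [-0.3, -0.1, -0.0]
finger_gap: 0.0849
clk 8.9 p [0.4766 0.2167 0.2026] x [ 0.42   0.066 -0.905] z [0.377 0.894 0.241] F [-0.35 -0.11 -0.04] gap 0.0849 q [-0.41 -0.22 -0.17  2.14  0.19  0.82  0.44]
spring_tall 0.97 [399. 213.] 3388 [0.551 0.278 0.131]
bin 0.34 [ 27. 328.] 5074 [ 0.574 -0.152  0.016]
```

View pics/w3.png

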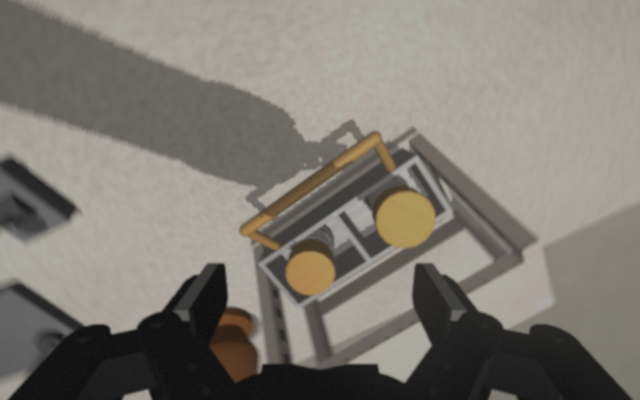

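View pics/t2.png

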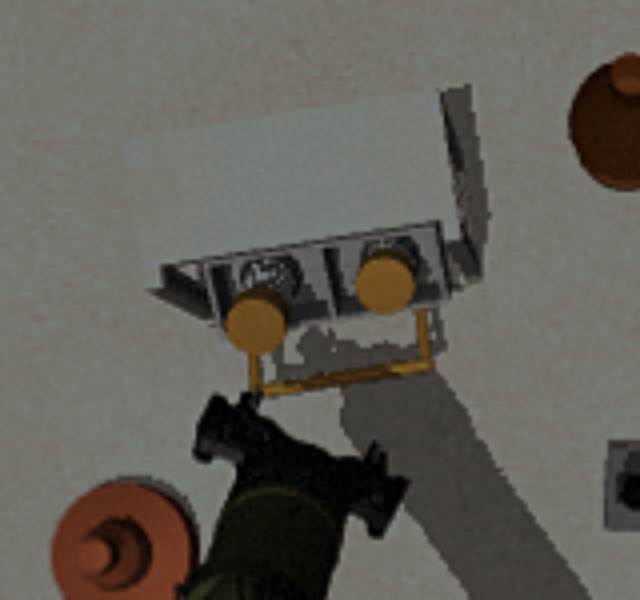

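```bash
python3 - <<'E'
from plan import *
p=read_camera("wrist")
r=cut_out(p,"spring_tall")[0]
c=cloud(p,r["region"])
# top face plane: points along expected bin-up axis
a=.45
up=np.array([-np.sin(a)*np.cos(RA),-np.sin(a)*np.sin(RA),np.cos(a)])
h=c@up; top=np.percentile(h,98);
t=c[abs(h-np.median(h[h>top-.006]))<.004]
m=t.mean(0);u,s,vt=np.linalg.svd(t-m);n=vt[2]*np.sign(vt[2][2]);print("normal",n.round(3),"up",up.round(3),len(t))
# enclosing circle in plane
e1=vt[0];e2=vt[1];q=np.c_[(t-m)@e1,(t-m)@e2]
(cx,cy),rad=cv2.minEnclosingCircle(q.astype(np.float32)*1000);print("rad",rad)
ctr=m+(e1*cx+e2*cy)/1000;print("top centre",ctr.round(4), "mean",m.round(4))
for dx in(.034,.0305):
  x=dx*np.cos(a)-.115*np.sin(a);z=dx*np.sin(a)+.115*np.cos(a)+.02;print("exp",rack(-.05+x,.046,z).round(4))
E
```

```text
normal [-0.509 -0.087  0.856] up [-0.428 -0.075  0.9  ] 2686
rad 23.78639030456543
top centre [0.5519 0.2778 0.1342] mean [0.5513 0.2782 0.134 ]
exp [0.5635 0.2758 0.1383]
exp [0.5604 0.2753 0.1368]
```

```bash
python3 - <<'E'
from plan import *
top=np.array([.5519,.2778,.1342]);O=ori(9.8,31,1);ax=O.as_matrix()[:,0]
C=top+ax*.033;B=C-ax*.075
s=plan(B,O)
s=plan(C,O,start=s,n=4)
E
```

```text
n=5 dist 0.084 ang 36.2 end err mm [-0.   0.2 -0.2] deg 0.24
{"twist":[-7.1, -0.4, -1.1],"offset":[0.011, -0.001, 0.013]}
{"twist":[-7.1, -0.4, -1.1],"offset":[0.011, -0.003, 0.012]}
{"twist":[-7.1, -0.4, -1.1],"offset":[0.012, -0.004, 0.012]}
{"twist":[-7.1, -0.4, -1.1],"offset":[0.011, -0.005, 0.011]}
{"twist":[-7.1, -0.4, -1.1],"offset":[0.012, -0.006, 0.011]}
n=4 dist 0.075 ang 0.2 end err mm [-0.   0.  -0.3] deg 0.24
{"twist":[-0.0, -0.0, -0.0],"offset":[0.019, -0.0, -0.0]}
{"twist":[-0.0, -0.0, -0.0],"offset":[0.018, -0.0, -0.0]}
{"twist":[-0.0, -0.0, -0.0],"offset":[0.019, -0.0, -0.0]}
{"twist":[-0.0, -0.0, -0.0],"offset":[0.019, -0.0, -0.0]}
```

```bash
python3 -m inch '[{"twist":[-7,0,-1],"offset":[0.011,-0.001,0.013],"fingers":0.085},{"twist":[-7,0,-1],"offset":[0.011,-0.003,0.012],"fingers":0.085},{"twist":[-7,0,-1],"offset":[0.012,-0.004,0.012],"fingers":0.085},{"twist":[-7,0,-1],"offset":[0.011,-0.005,0.011],"fingers":0.085},{"twist":[-7,0,-1],"offset":[0.012,-0.006,0.011],"fingers":0.085},{"twist":[0,0,0],"offset":[0,0,0],"fingers":0.085},{"twist":[0,0,0],"offset":[0,0,0],"fingers":0.085}]'
python3 - <<'E'
from plan import *
show()
top=np.array([.5519,.2778,.1342]);O=ori(9.8,31,1);ax=O.as_matrix()[:,0]
C=top+ax*.033
s=plan(C,O,n=5)
E
```

```text
clock: 9.9
tcp_pos: [0.5307, 0.2733, 0.1683]
orientation: [0.643, -0.313, -0.393, -0.578]
force: [-0.5, 0.2, 0.3]
finger_gap: 0.0852
clk 9.9 p [0.5307 0.2733 0.1683] x [ 0.495  0.051 -0.867] z [-0.144  0.989 -0.024] F [-0.48  0.19  0.28] gap 0.0852 q [-0.47 -0.04 -0.22  2.09  0.43  0.69  0.76]
n=5 dist 0.073 ang 2.4 end err mm [-0.1 -0.3  0.3] deg 0.23
{"twist":[-0.1, -0.4, -0.2],"offset":[0.015, -0.0, 0.001]}
{"twist":[-0.1, -0.4, -0.2],"offset":[0.014, -0.001, 0.0]}
{"twist":[-0.1, -0.4, -0.2],"offset":[0.015, -0.0, 0.001]}
{"twist":[-0.1, -0.4, -0.2],"offset":[0.015, -0.001, 0.0]}
{"twist":[-0.1, -0.4, -0.2],"offset":[0.014, 0.0, 0.0]}
```

```bash
python3 -m inch '[{"twist":[0,-0.4,-0.2],"offset":[0.015,0,0.001],"fingers":0.085},{"twist":[0,-0.4,-0.2],"offset":[0.015,0,0],"fingers":0.085},{"twist":[0,-0.4,-0.2],"offset":[0.015,0,0],"fingers":0.085},{"twist":[0,-0.4,-0.2],"offset":[0.015,-0.001,0],"fingers":0.085},{"twist":[0,-0.4,-0.2],"offset":[0.014,0,0],"fingers":0.085},{"twist":[0,0,0],"offset":[0,0,0],"fingers":0.085},{"twist":[0,0,0],"offset":[0,0,0],"fingers":0.085}]'
python3 - <<'E'
from plan import *
show()
p=read_camera("wrist");cv2.imwrite("pics/w4.png",p["frame"][:,:,::-1])
E
```

```text
clock: 10.6
tcp_pos: [0.5689, 0.2792, 0.1059]
orientation: [0.64, -0.297, -0.399, -0.587]
force: [0.1, 0.1, -0.0]
finger_gap: 0.085
clk 10.6 p [0.5689 0.2792 0.1059] x [ 0.506  0.088 -0.858] z [-0.162  0.987  0.006] F [ 0.11  0.09 -0.02] gap 0.085 q [-0.45  0.1  -0.19  2.1   0.52  0.51  0.7 ]
```

View pics/w4.png

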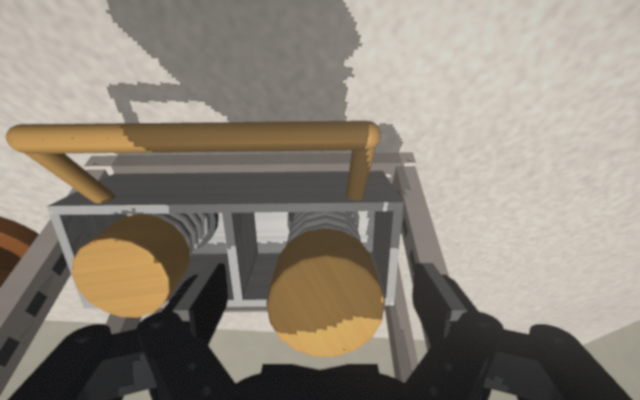

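```bash
python3 -m inch '[{"twist":[0,0,0],"offset":[0,0,0],"fingers":0.04},{"twist":[0,0,0],"offset":[0,0,0],"fingers":0.04},{"twist":[0,0,0],"offset":[0,0,0],"fingers":0.04},{"twist":[0,0,0],"offset":[0,0,0],"fingers":0.04},{"twist":[0,0,0],"offset":[0,0,0],"fingers":0.04},{"twist":[0,0,0],"offset":[0,0,0],"fingers":0.04}]' 60
python3 - <<'E'
from plan import *
show()
o=get_obs();R=Rot.from_quat(o["orientation"]);a=.45
up=np.array([-np.sin(a)*np.cos(RA),-np.sin(a)*np.sin(RA),np.cos(a)])
print(R.inv().apply(up))
E
```

```text
clock: 11.25
tcp_pos: [0.569, 0.28, 0.1056]
orientation: [0.64, -0.296, -0.399, -0.586]
force: [-0.4, 0.6, -0.2]
finger_gap: 0.0469
clk 11.25 p [0.569  0.28   0.1056] x [ 0.506  0.089 -0.858] z [-0.164  0.986  0.006] F [-0.42  0.63 -0.21] gap 0.0469 q [-0.45  0.1  -0.19  2.1   0.52  0.51  0.7 ]
[-0.99593872 -0.09002337  0.00136208]
```

```bash
python3 -m inch '[{"twist":[0,0,0],"offset":[-0.01,-0.001,0],"fingers":0.04},{"twist":[0,0,0],"offset":[-0.01,-0.001,0],"fingers":0.04},{"twist":[0,0,0],"offset":[-0.01,-0.001,0],"fingers":0.04},{"twist":[0,0,0],"offset":[-0.015,-0.001,0],"fingers":0.04},{"twist":[0,0,0],"offset":[-0.015,-0.001,0],"fingers":0.04},{"twist":[0,0,0],"offset":[-0.02,-0.001,0],"fingers":0.04},{"twist":[0,0,0],"offset":[-0.02,0,0],"fingers":0.04},{"twist":[0,0,0],"offset":[0,0,0],"fingers":0.04}]'
python3 - <<'E'
from plan import *
show()
p=read_camera("top");cv2.imwrite("pics/t3.png",cv2.resize(p["frame"][110:260,170:330],None,fx=4,fy=4)[:,:,::-1])
p=read_camera("wrist");cv2.imwrite("pics/w5.png",p["frame"][:,:,::-1])
E
```

```text
clock: 12.05
tcp_pos: [0.5231, 0.2727, 0.1974]
orientation: [0.64, -0.294, -0.399, -0.587]
force: [-0.2, 1.7, -1.4]
finger_gap: 0.0461
clk 12.05 p [0.5231 0.2727 0.1974] x [ 0.509  0.091 -0.856] z [-0.165  0.986  0.007] F [-0.24  1.71 -1.37] gap 0.0461 q [-0.45 -0.11 -0.21  2.1   0.35  0.69  0.84]
```

View pics/t3.png

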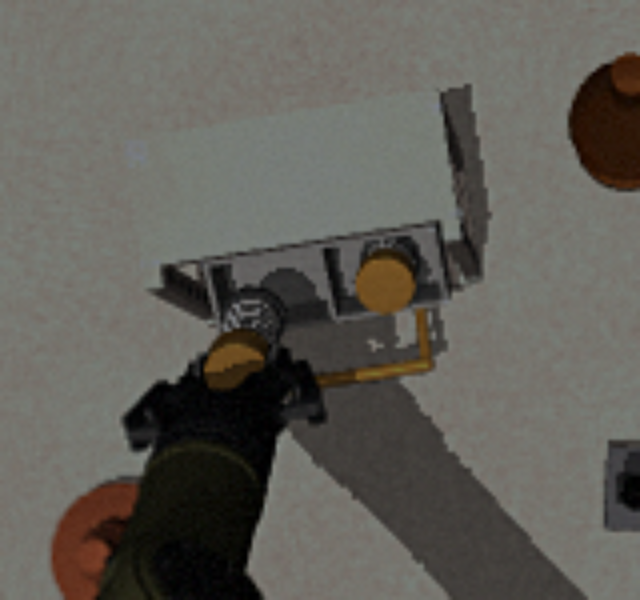

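View pics/w5.png

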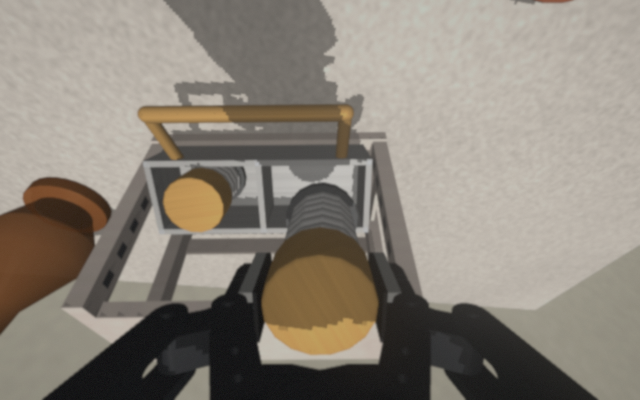

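```bash
python3 - <<'E'
from plan import *
s=plan(np.array([.49,.12,.28]),ori(4,18,1),n=5)
s=plan(test(0,0,.29),ori(-10,0,1),start=s,n=10)
E
```

```text
n=5 dist 0.177 ang 14.0 end err mm [ 0.1 -0.3 -0.2] deg 0.19
{"twist":[1.0, 0.5, 2.6],"offset":[-0.021, 0.001, -0.029]}
{"twist":[1.0, 0.5, 2.6],"offset":[-0.02, 0.001, -0.029]}
{"twist":[1.0, 0.5, 2.6],"offset":[-0.02, 0.002, -0.029]}
{"twist":[1.0, 0.5, 2.6],"offset":[-0.02, 0.002, -0.029]}
{"twist":[1.0, 0.5, 2.6],"offset":[-0.019, 0.003, -0.03]}
n=10 dist 0.387 ang 22.6 end err mm [0.2 0.1 0.1] deg 0.41
{"twist":[1.4, 0.2, 1.8],"offset":[0.0, -0.004, -0.039]}
{"twist":[1.4, 0.2, 1.8],"offset":[0.0, -0.004, -0.038]}
{"twist":[1.4, 0.2, 1.8],"offset":[0.0, -0.006, -0.038]}
{"twist":[1.4, 0.2, 1.8],"offset":[0.0, -0.006, -0.038]}
{"twist":[1.4, 0.2, 1.8],"offset":[-0.0, -0.008, -0.038]}
{"twist":[1.4, 0.2, 1.8],"offset":[-0.0, -0.008, -0.038]}
{"twist":[1.4, 0.2, 1.8],"offset":[-0.001, -0.01, -0.038]}
{"twist":[1.4, 0.2, 1.8],"offset":[-0.0, -0.01, -0.037]}
{"twist":[1.4, 0.2, 1.8],"offset":[-0.001, -0.011, -0.037]}
{"twist":[1.4, 0.2, 1.8],"offset":[-0.001, -0.012, -0.037]}
```

```bash
python3 -m inch '[{"twist":[1,0.5,2.6],"offset":[-0.02,0.001,-0.029],"fingers":0.04},{"twist":[1,0.5,2.6],"offset":[-0.02,0.001,-0.029],"fingers":0.04},{"twist":[1,0.5,2.6],"offset":[-0.02,0.002,-0.029],"fingers":0.04},{"twist":[1,0.5,2.6],"offset":[-0.02,0.002,-0.029],"fingers":0.04},{"twist":[1,0.5,2.6],"offset":[-0.02,0.003,-0.03],"fingers":0.04},{"twist":[1.4,0.2,1.8],"offset":[0,-0.004,-0.039],"fingers":0.04},{"twist":[1.4,0.2,1.8],"offset":[0,-0.004,-0.038],"fingers":0.04},{"twist":[1.4,0.2,1.8],"offset":[0,-0.006,-0.038],"fingers":0.04},{"twist":[1.4,0.2,1.8],"offset":[0,-0.006,-0.038],"fingers":0.04},{"twist":[1.4,0.2,1.8],"offset":[0,-0.008,-0.038],"fingers":0.04}]'
python3 - <<'E'
from plan import *
show()
s=plan(test(0,0,.29),ori(-10,0,1))
E
```

```text
clock: 13.15
tcp_pos: [0.5211, -0.0726, 0.2835]
orientation: [-0.52, 0.473, 0.448, 0.552]
force: [0.9, 0.2, -2.9]
finger_gap: 0.0469
clk 13.15 p [ 0.5211 -0.0726  0.2835] x [ 0.151  0.004 -0.989] z [0.056 0.998 0.012] F [ 0.91  0.19 -2.95] gap 0.0469 q [-0.22 -0.09  0.3   1.81  0.01  1.27  1.59]
n=5 dist 0.192 ang 11.0 end err mm [-0.2 -0.4 -0.1] deg 0.31
{"twist":[1.3, 0.2, 1.7],"offset":[-0.001, -0.008, -0.038]}
{"twist":[1.3, 0.2, 1.7],"offset":[-0.0, -0.01, -0.037]}
{"twist":[1.3, 0.2, 1.7],"offset":[-0.001, -0.01, -0.037]}
{"twist":[1.3, 0.2, 1.7],"offset":[-0.001, -0.01, -0.037]}
{"twist":[1.3, 0.2, 1.7],"offset":[-0.001, -0.012, -0.037]}
```

```bash
python3 -m inch '[{"twist":[1.3,0.2,1.7],"offset":[-0.001,-0.008,-0.038],"fingers":0.04},{"twist":[1.3,0.2,1.7],"offset":[-0.001,-0.01,-0.037],"fingers":0.04},{"twist":[1.3,0.2,1.7],"offset":[-0.001,-0.01,-0.037],"fingers":0.04},{"twist":[1,0.2,1.7],"offset":[-0.001,-0.01,-0.03],"fingers":0.04},{"twist":[0,0,1],"offset":[-0.001,-0.008,-0.025],"fingers":0.04},{"twist":[0,0,0],"offset":[0,0,0],"fingers":0.04},{"twist":[0,0,0],"offset":[0,0,0],"fingers":0.04}]'
python3 - <<'E'
from plan import *
show()
p=read_camera("wrist");cv2.imwrite("pics/w6.png",p["frame"][:,:,::-1])
q=read_camera("scene");cv2.imwrite("pics/s6.png",cv2.resize(q["frame"][60:210,290:450],None,fx=4,fy=4)[:,:,::-1])
t=read_camera("top");cv2.imwrite("pics/t6.png",cv2.resize(t["frame"][150:270,340:500],None,fx=4,fy=4)[:,:,::-1])
s=plan(test(0,0,.2),ori(-10,0,1))
E
```

```text
clock: 13.85
tcp_pos: [0.5502, -0.2421, 0.2904]
orientation: [-0.465, 0.529, 0.461, 0.54]
force: [-0.3, 0.7, -1.9]
finger_gap: 0.0467
clk 13.85 p [ 0.5502 -0.2421  0.2904] x [ 0.015  0.005 -1.   ] z [0.143 0.99  0.007] F [-0.28  0.72 -1.94] gap 0.0467 q [-0.04  0.19  0.48  1.52 -0.1   1.44  1.88]
n=3 dist 0.094 ang 2.2 end err mm [-0.4 -0.4 -0.5] deg 0.16
{"twist":[0.7, 0.2, 0.3],"offset":[0.03, -0.001, -0.008]}
{"twist":[0.7, 0.2, 0.3],"offset":[0.031, -0.001, -0.007]}
{"twist":[0.7, 0.2, 0.3],"offset":[0.031, -0.001, -0.008]}
```

View pics/w6.png

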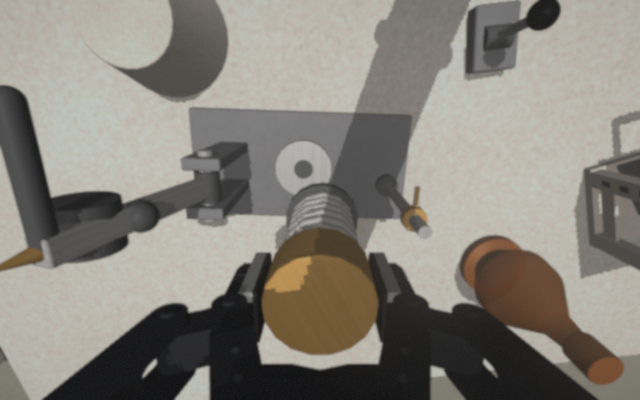

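View pics/s6.png

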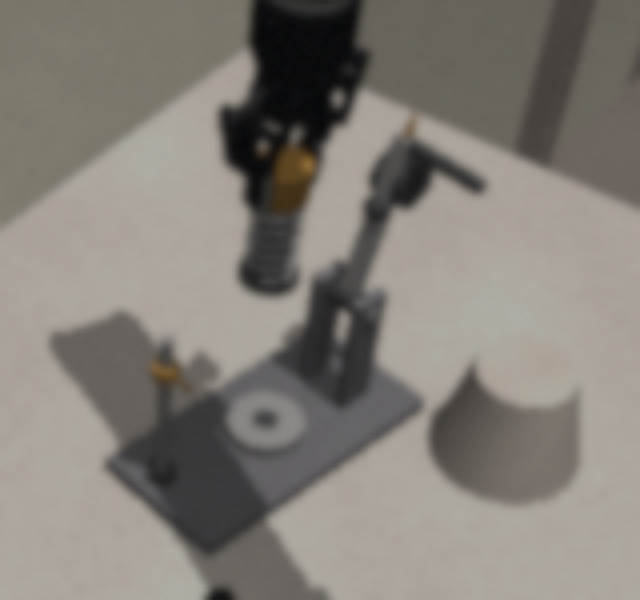

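View pics/t6.png

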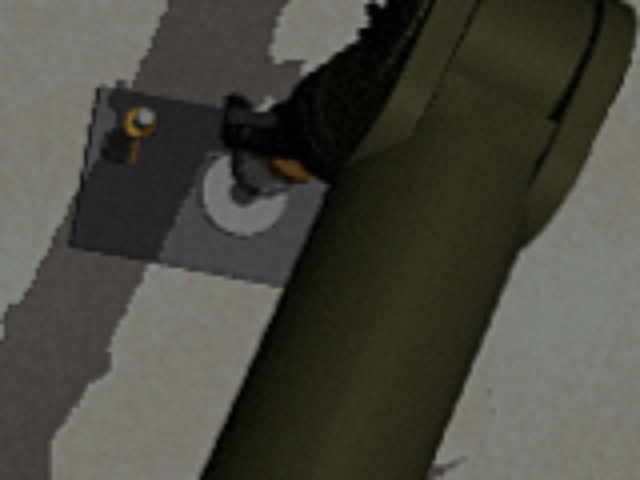

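```bash
python3 - <<'E'
from plan import *
p=read_camera("wrist")
print("plate hole",atheight(p,[(304,169)],.03),world(p,[(290,169)]), "model",test(0,0,.03))
f=p["frame"][130:200,260:345].astype(int).sum(2)
W=atheight(p,np.array([(u,v) for v in range(130,200) for u in range(260,345)]),.03).reshape(70,85,3)
m=(f>330)&(np.hypot(W[...,0]-.5515,W[...,1]+.2625)<.045)
print(m.sum(),np.percentile(W[m],[1,99],axis=0).round(4), cv2.minEnclosingCircle((W[m][:,:2]*1000).astype(np.float32)))
cv2.imwrite("pics/pl.png",cv2.resize(np.uint8(np.clip(p["frame"][120:240,240:390]*1.5,0,255)),None,fx=4,fy=4)[:,:,::-1])
# tilt of spring: coil region via depth
r=cut_out(p,"spring_tall")[0];c=cloud(p,r["region"]);print(r["confidence"],c.min(0),c.max(0))
E
```

```text
plate hole [[ 0.55289544 -0.25914634  0.03      ]] [[ 0.55047319 -0.27683854  0.02953726]] model [ 0.5515 -0.2625  0.03  ]
3163 [[ 0.509  -0.305   0.03  ]
 [ 0.5915 -0.222   0.03  ]] ((551.5003662109375, -262.51220703125), 44.97319793701172)
0.68 [ 0.52653661 -0.33058561 -0.00129379] [ 0.87446166 -0.19799991  0.32554814]
```

View pics/pl.png

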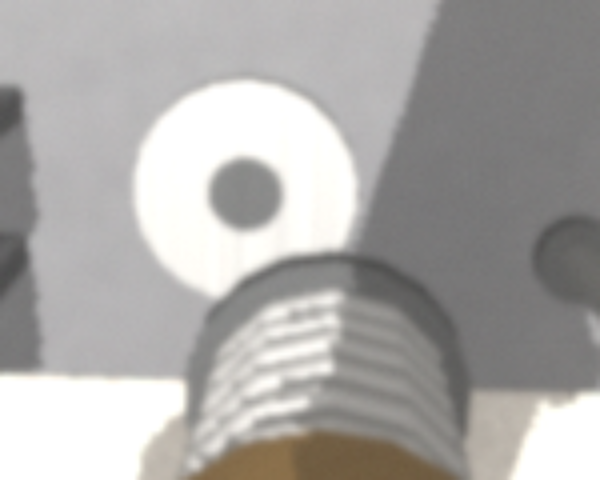

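```bash
python3 -m inch '[{"twist":[0.7,0.2,0.3],"offset":[0.02,-0.001,-0.008],"fingers":0.04},{"twist":[0.7,0.2,0.3],"offset":[0.03,-0.001,-0.007],"fingers":0.04},{"twist":[0.7,0.2,0.3],"offset":[0.03,-0.001,-0.006],"fingers":0.04},{"twist":[0,0,0],"offset":[0.02,0,0],"fingers":0.04},{"twist":[0,0,0],"offset":[0.02,0,0],"fingers":0.04},{"twist":[0,0,0],"offset":[0.01,0,0],"fingers":0.04},{"twist":[0,0,0],"offset":[0,0,0],"fingers":0.04},{"twist":[0,0,0],"offset":[0,0,0],"fingers":0.04}]'
python3 - <<'E'
from plan import *
show()
p=read_camera("wrist");cv2.imwrite("pics/w7.png",p["frame"][:,:,::-1])
s=plan(np.array([.5525,-.262,.125]),ori(-10,0,1),n=3)
E
```

```text
clock: 14.9
tcp_pos: [0.5518, -0.2626, 0.1631]
orientation: [-0.455, 0.543, 0.452, 0.542]
force: [-0.3, -0.6, -2.3]
finger_gap: 0.0467
clk 14.9 p [ 0.5518 -0.2626  0.1631] x [ 0.002 -0.003 -1.   ] z [ 0.177  0.984 -0.003] F [-0.32 -0.56 -2.27] gap 0.0467 q [-0.    0.29  0.48  1.66 -0.14  1.22  1.91]
n=3 dist 0.039 ang 0.3 end err mm [-0.2  0.1 -0.4] deg 0.20
{"twist":[-0.1, -0.1, 0.1],"offset":[0.013, -0.0, 0.0]}
{"twist":[-0.1, -0.1, 0.1],"offset":[0.013, -0.0, 0.001]}
{"twist":[-0.1, -0.1, 0.1],"offset":[0.013, -0.0, -0.0]}
```

View pics/w7.png

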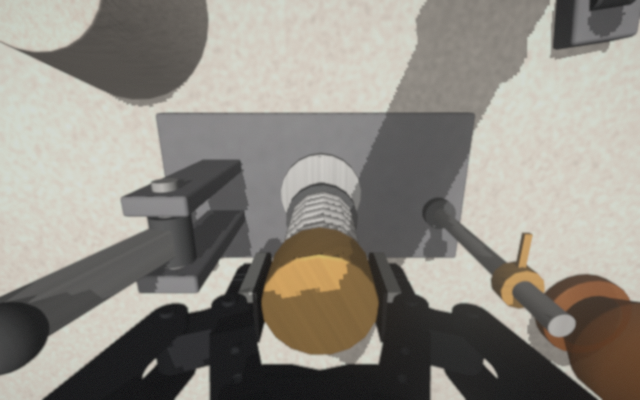

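```bash
python3 -m inch '[{"twist":[0,0,0],"offset":[0.015,0,0],"fingers":0.04},{"twist":[0,0,0],"offset":[0.015,0,0],"fingers":0.04},{"twist":[0,0,0],"offset":[0.015,0,0],"fingers":0.04},{"twist":[0,0,0],"offset":[0.003,0,0],"fingers":0.04},{"twist":[0,0,0],"offset":[0,0,0],"fingers":0.04},{"twist":[0,0,0],"offset":[0,0,0],"fingers":0.04}]'
python3 - <<'E'
from plan import *
show()
p=read_camera("wrist");cv2.imwrite("pics/w8.png",p["frame"][:,:,::-1])
q=read_camera("scene");cv2.imwrite("pics/s8.png",cv2.resize(q["frame"][60:210,290:450],None,fx=4,fy=4)[:,:,::-1])
E
```

```text
clock: 15.55
tcp_pos: [0.5514, -0.2631, 0.1143]
orientation: [-0.455, 0.543, 0.452, 0.542]
force: [0.5, 0.5, -1.3]
finger_gap: 0.0465
clk 15.55 p [ 0.5514 -0.2631  0.1143] x [ 0.001 -0.003 -1.   ] z [ 0.177  0.984 -0.003] F [ 0.49  0.51 -1.35] gap 0.0465 q [ 0.01  0.34  0.48  1.71 -0.17  1.13  1.92]
```

View pics/w8.png

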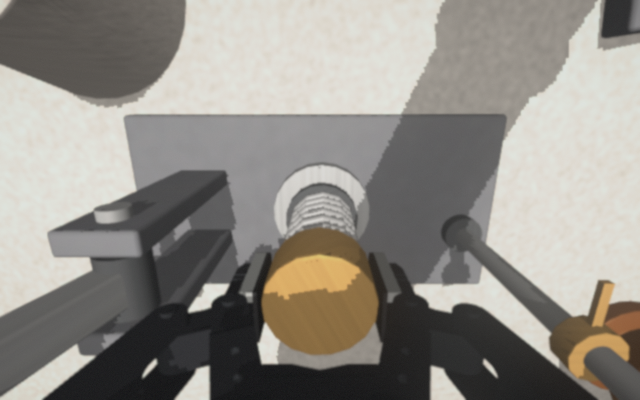

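View pics/s8.png

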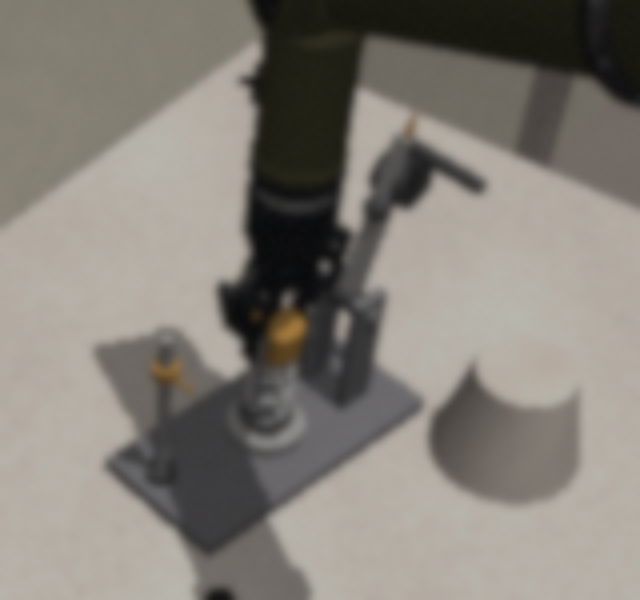

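```bash
python3 - <<'E'
from plan import *
p=read_camera("wrist")
print(atheight(p,[(321,165),(274,205),(369,205)],.03),atheight(p,[(321,183)],.045), atheight(p,[(321,183)],.038))
cv2.imwrite("pics/w8z.png",cv2.resize(np.uint8(np.clip(p["frame"][150:270,250:400]*1.2,0,255)),None,fx=4,fy=4)[:,:,::-1])
E
python3 -m inch '[{"twist":[0,0,0],"offset":[0.002,0,0],"fingers":0.04},{"twist":[0,0,0],"offset":[0.002,0,0],"fingers":0.04},{"twist":[0,0,0],"offset":[0,0,0],"fingers":0.04}]'
python3 -m inch '[{"twist":[0,0,0],"offset":[0.002,0,0],"fingers":0.04},{"twist":[0,0,0],"offset":[0.002,0,0],"fingers":0.04},{"twist":[0,0,0],"offset":[0,0,0],"fingers":0.04}]'
```

```text
[[ 0.51656983 -0.25694195  0.03      ]
 [ 0.5398393  -0.29653447  0.03      ]
 [ 0.55228728 -0.22721094  0.03      ]] [[ 0.52599887 -0.25864489  0.045     ]] [[ 0.52764765 -0.25893465  0.038     ]]
clock: 16.0
tcp_pos: [0.551, -0.2627, 0.1098]
orientation: [-0.454, 0.543, 0.453, 0.542]
force: [0.2, 0.3, -2.9]
finger_gap: 0.0467
clock: 16.3
tcp_pos: [0.5514, -0.263, 0.1063]
orientation: [-0.455, 0.543, 0.452, 0.542]
force: [-0.9, 0.0, 0.7]
finger_gap: 0.0466
```

View pics/w8z.png

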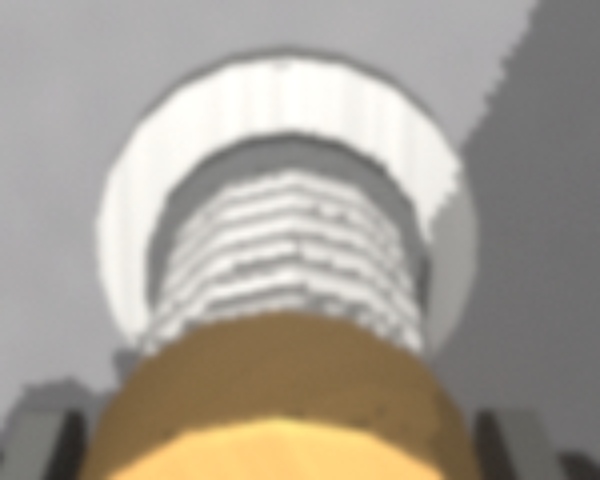

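```bash
python3 -m inch '[{"twist":[0,0,0],"offset":[0.001,0,0],"fingers":0.047},{"twist":[0,0,0],"offset":[0,0,0],"fingers":0.055},{"twist":[0,0,0],"offset":[0,0,0],"fingers":0.065},{"twist":[0,0,0],"offset":[0,0,0],"fingers":0.075},{"twist":[0,0,0],"offset":[0,0,0],"fingers":0.08},{"twist":[0,0,0],"offset":[0,0,0],"fingers":0.08}]'
python3 - <<'E'
from plan import *
show()
p=read_camera("wrist");cv2.imwrite("pics/w9.png",p["frame"][:,:,::-1])
E
```

```text
clock: 16.9
tcp_pos: [0.5513, -0.2629, 0.1052]
orientation: [-0.454, 0.543, 0.453, 0.542]
force: [0.7, 0.9, 0.3]
finger_gap: 0.0803
clk 16.9 p [ 0.5513 -0.2629  0.1052] x [ 0.001 -0.003 -1.   ] z [ 0.177  0.984 -0.003] F [0.68 0.92 0.32] gap 0.0803 q [ 0.01  0.35  0.47  1.72 -0.17  1.11  1.93]
```

View pics/w9.png

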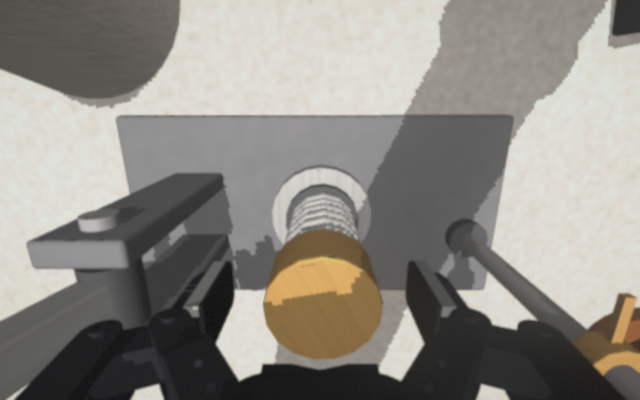

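```bash
python3 -m inch '[{"twist":[0,0,0],"offset":[-0.01,0,0],"fingers":0.085},{"twist":[0,0,0],"offset":[-0.02,0,0],"fingers":0.085},{"twist":[0,0,0],"offset":[-0.03,0,0],"fingers":0.085},{"twist":[0,0,0],"offset":[-0.04,0,0],"fingers":0.085},{"twist":[0,0,0],"offset":[-0.04,0,0],"fingers":0.085},{"twist":[0,0,0],"offset":[-0.04,0,0],"fingers":0.085},{"twist":[0,0,0],"offset":[-0.04,0.01,0],"fingers":0.06},{"twist":[0,0,0],"offset":[-0.02,0.02,0],"fingers":0.06},{"twist":[0,0,0],"offset":[0,0,0],"fingers":0.06}]'
python3 - <<'E'
from plan import *
show()
p=read_camera("wrist");cv2.imwrite("pics/w10.png",p["frame"][:,:,::-1])
r=cut_out(p,"spring_tall")[:1]
for x in r: c=cloud(p,x["region"]);print(x["confidence"],np.median(c,0),np.percentile(c,[2,98],axis=0).round(3).tolist())
O=ori(-10,20,1);ax=O.as_matrix()[:,0]
g=test(-.05,-.1313,.2692);print(g)
s=plan(g+ax*.019-ax*.08,O)
E
```

```text
clock: 17.85
tcp_pos: [0.5211, -0.2585, 0.3505]
orientation: [-0.456, 0.542, 0.45, 0.544]
force: [0.1, -0.4, -0.9]
finger_gap: 0.06
clk 17.85 p [ 0.5211 -0.2585  0.3505] x [ 0.008 -0.005 -1.   ] z [ 0.179  0.984 -0.004] F [ 0.15 -0.35 -0.94] gap 0.06 q [-0.03  0.14  0.51  1.45 -0.07  1.56  1.86]
0.57 [ 0.54359244 -0.26152514  0.13899331] [[0.528, -0.285, 0.037], [0.57, -0.24, 0.141]]
[ 0.47945961 -0.38312285  0.2692    ]
n=4 dist 0.139 ang 19.8 end err mm [-0.  -0.3 -0. ] deg 0.32
{"twist":[-0.0, -0.0, -5.0],"offset":[0.005, 0.01, -0.033]}
{"twist":[-0.0, -0.0, -5.0],"offset":[0.004, 0.01, -0.033]}
{"twist":[-0.0, -0.0, -5.0],"offset":[0.003, 0.011, -0.033]}
{"twist":[-0.0, -0.0, -5.0],"offset":[0.002, 0.011, -0.033]}
```

View pics/w10.png

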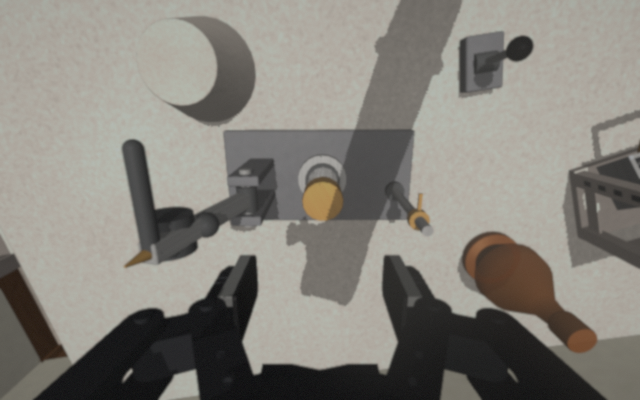

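```bash
python3 - <<'E'
from plan import *
p=read_camera("wrist")
for u,v in((133,150),(136,165),(139,180),(142,195),(145,210),(148,225)):
    w=world(p,[(u,v)])[0];d=w[:2]-TO;c,s=np.cos(-TA),np.sin(-TA)
    print(u,v,w.round(4),"tester",np.round([c*d[0]-s*d[1],s*d[0]+c*d[1]],4))
E
```

```text
133 150 [ 0.4524 -0.3726  0.2712] tester [-0.0784 -0.1256]
136 165 [ 0.4624 -0.3738  0.2718] tester [-0.0684 -0.1251]
139 180 [ 0.4729 -0.3763  0.2704] tester [-0.0577 -0.1257]
142 195 [ 0.4834 -0.3776  0.271 ] tester [-0.047  -0.1252]
145 210 [ 0.4943 -0.3791  0.2712] tester [-0.0361 -0.1248]
148 225 [ 0.5059 -0.3816  0.2701] tester [-0.0242 -0.1252]
```

```bash
python3 -m inch '[{"twist":[0,0,-5],"offset":[0.005,0.011,-0.033],"fingers":0.06},{"twist":[0,0,-5],"offset":[0.004,0.011,-0.033],"fingers":0.06},{"twist":[0,0,-5],"offset":[0.003,0.012,-0.033],"fingers":0.06},{"twist":[0,0,-5],"offset":[0.002,0.012,-0.033],"fingers":0.06},{"twist":[0,0,0],"offset":[0,0,0],"fingers":0.06},{"twist":[0,0,0],"offset":[0,0,0],"fingers":0.06}]'
python3 - <<'E'
from plan import *
show()
p=read_camera("wrist");cv2.imwrite("pics/w11.png",p["frame"][:,:,::-1])
O=ori(-10,20,1);ax=O.as_matrix()[:,0]
g=test(-.054,-.1305,.268);print(g)
s=plan(g+ax*.019,O,n=5)
E
```

```text
clock: 18.6
tcp_pos: [0.4537, -0.3793, 0.3238]
orientation: [-0.54, 0.457, 0.352, 0.613]
force: [1.0, 0.2, 0.8]
finger_gap: 0.0601
clk 18.6 p [ 0.4537 -0.3793  0.3238] x [ 0.335 -0.062 -0.94 ] z [ 0.18   0.984 -0.001] F [0.99 0.2  0.78] gap 0.0601 q [ 0.1  -0.09  0.63  1.75 -0.14  1.17  2.16]
[ 0.47565929 -0.38164041  0.268     ]
n=5 dist 0.079 ang 0.2 end err mm [-0.3 -0.2 -0.3] deg 0.22
{"twist":[-0.0, -0.0, -0.0],"offset":[0.016, -0.0, 0.0]}
{"twist":[-0.0, -0.0, -0.0],"offset":[0.016, -0.0, 0.0]}
{"twist":[-0.0, -0.0, -0.0],"offset":[0.015, -0.0, 0.0]}
{"twist":[-0.0, -0.0, -0.0],"offset":[0.016, -0.0, 0.0]}
{"twist":[-0.0, -0.0, -0.0],"offset":[0.016, -0.0, 0.0]}
```

View pics/w11.png

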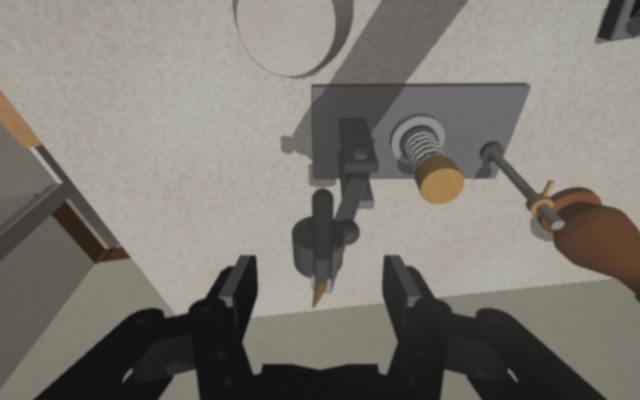

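```bash
python3 -m inch '[{"twist":[0,0,0],"offset":[0.016,0,0],"fingers":0.06},{"twist":[0,0,0],"offset":[0.016,0,0],"fingers":0.06},{"twist":[0,0,0],"offset":[0.016,0,0],"fingers":0.06},{"twist":[0,0,0],"offset":[0.016,0,0],"fingers":0.06},{"twist":[0,0,0],"offset":[0.015,0,0],"fingers":0.06},{"twist":[0,0,0],"offset":[0,0,0],"fingers":0.06},{"twist":[0,0,0],"offset":[0,0,0],"fingers":0.06}]'
python3 - <<'E'
from plan import *
show()
p=read_camera("wrist");cv2.imwrite("pics/w12.png",p["frame"][:,:,::-1])
E
```

```text
clock: 19.35
tcp_pos: [0.4815, -0.3841, 0.2507]
orientation: [-0.542, 0.456, 0.352, 0.612]
force: [0.5, 0.1, -0.0]
finger_gap: 0.0602
clk 19.35 p [ 0.4815 -0.3841  0.2507] x [ 0.336 -0.063 -0.94 ] z [ 0.178  0.984 -0.003] F [ 0.49  0.13 -0.04] gap 0.0602 q [ 0.1   0.01  0.64  1.82 -0.22  1.03  2.22]
```

View pics/w12.png

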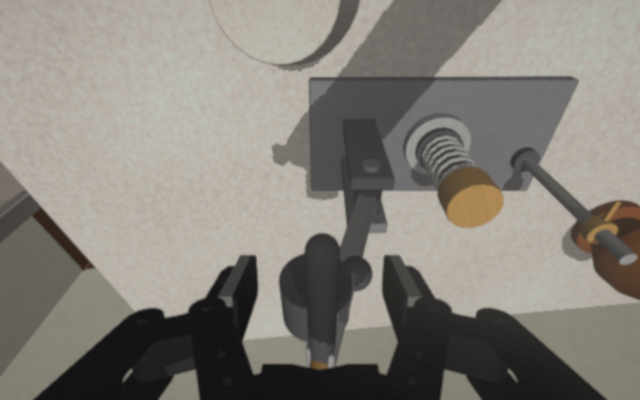

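```bash
python3 -m inch '[{"twist":[0,0,0],"offset":[0,0,0],"fingers":0.04},{"twist":[0,0,0],"offset":[0,0,0],"fingers":0.02},{"twist":[0,0,0],"offset":[0,0,0],"fingers":0.005},{"twist":[0,0,0],"offset":[0,0,0],"fingers":0.005},{"twist":[0,0,0],"offset":[0,0,0],"fingers":0.005},{"twist":[0,0,0],"offset":[0,0,0],"fingers":0.005}]' 25
python3 - <<'E'
from plan import *
show()
R=Rot.from_quat(get_obs()["orientation"]).as_matrix()
ths=list(np.arange(1.85,.75,-.1))+list(np.arange(.75,.35,-.05))
acc=np.zeros(3);w=np.zeros(3)
for a,b in zip(ths[:-1],ths[1:]):
    w=w+fr([0,0],TA,(0,.15*(np.cos(b)-np.cos(a)),.15*(np.sin(b)-np.sin(a))))
    o=np.round(R.T@w-acc,3);acc+=o;print(round(b,2),o.tolist())
E
```

```text
clock: 20.0
tcp_pos: [0.4818, -0.3832, 0.2519]
orientation: [-0.542, 0.455, 0.352, 0.613]
force: [-2.9, 5.1, 5.8]
finger_gap: 0.0131
clk 20.0 p [ 0.4818 -0.3832  0.2519] x [ 0.338 -0.062 -0.939] z [ 0.176  0.984 -0.001] F [-2.9   5.06  5.77] gap 0.0131 q [ 0.1   0.01  0.64  1.81 -0.22  1.03  2.22]
1.75 [-0.003, -0.001, 0.015]
1.65 [-0.002, -0.001, 0.014]
1.55 [-0.001, 0.0, 0.015]
1.45 [0.001, 0.001, 0.015]
1.35 [0.003, 0.0, 0.015]
1.25 [0.004, 0.002, 0.015]
1.15 [0.005, 0.002, 0.014]
1.05 [0.006, 0.002, 0.013]
0.95 [0.008, 0.003, 0.013]
0.85 [0.008, 0.003, 0.011]
0.75 [0.01, 0.004, 0.011]
0.7 [0.005, 0.002, 0.005]
0.65 [0.006, 0.002, 0.005]
0.6 [0.006, 0.002, 0.004]
0.55 [0.005, 0.002, 0.004]
0.5 [0.006, 0.002, 0.004]
0.45 [0.007, 0.003, 0.004]
0.4 [0.006, 0.002, 0.003]
```

```bash
python3 -m inch '[{"twist":[0,0,0],"offset":[-0.003,-0.001,0.015],"fingers":0.005},{"twist":[0,0,0],"offset":[-0.002,-0.001,0.014],"fingers":0.005},{"twist":[0,0,0],"offset":[-0.001,0,0.015],"fingers":0.005},{"twist":[0,0,0],"offset":[0.001,0.001,0.015],"fingers":0.005},{"twist":[0,0,0],"offset":[0.003,0,0.015],"fingers":0.005},{"twist":[0,0,0],"offset":[0,0,0],"fingers":0.005}]'
python3 - <<'E'
from plan import *
show()
p=read_camera("wrist");cv2.imwrite("pics/w13.png",p["frame"][:,:,::-1])
E
```

```text
clock: 20.6
tcp_pos: [0.4951, -0.3094, 0.2538]
orientation: [-0.542, 0.455, 0.353, 0.612]
force: [-5.7, 2.5, 7.5]
finger_gap: 0.0131
clk 20.6 p [ 0.4951 -0.3094  0.2538] x [ 0.337 -0.062 -0.939] z [ 0.175  0.985 -0.002] F [-5.69  2.51  7.49] gap 0.0131 q [ 0.03 -0.09  0.54  1.89 -0.1   1.01  2.01]
```

View pics/w13.png

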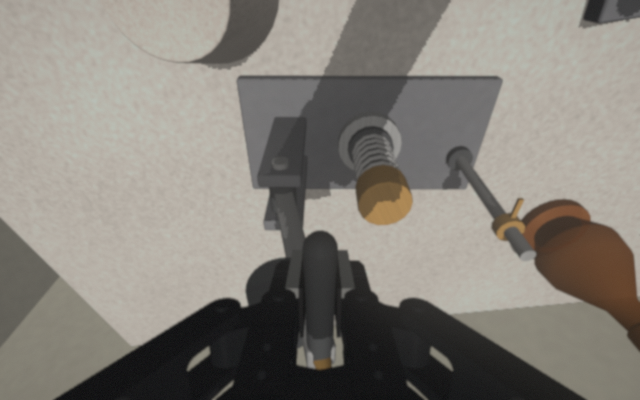

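```bash
python3 -m inch '[{"twist":[0,0,0],"offset":[0.004,0.001,0.015],"fingers":0.005},{"twist":[0,0,0],"offset":[0.005,0.002,0.014],"fingers":0.005},{"twist":[0,0,0],"offset":[0.006,0.002,0.013],"fingers":0.005},{"twist":[0,0,0],"offset":[0.008,0.003,0.013],"fingers":0.005},{"twist":[0,0,0],"offset":[0.008,0.003,0.011],"fingers":0.005},{"twist":[0,0,0],"offset":[0.01,0.004,0.011],"fingers":0.005},{"twist":[0,0,0],"offset":[0.005,0.002,0.005],"fingers":0.005},{"twist":[0,0,0],"offset":[0.006,0.002,0.005],"fingers":0.005},{"twist":[0,0,0],"offset":[0.006,0.002,0.004],"fingers":0.005},{"twist":[0,0,0],"offset":[0.005,0.002,0.004],"fingers":0.005},{"twist":[0,0,0],"offset":[0,0,0],"fingers":0.005}]'
python3 - <<'E'
from plan import *
show()
p=read_camera("wrist");cv2.imwrite("pics/w14.png",p["frame"][:,:,::-1])
o=get_obs();x=Rot.from_quat(o["orientation"]).as_matrix()[:,0];b=np.array(o["tcp_pos"])-.019*x
d=b[:2]-TO;c,s=np.cos(-TA),np.sin(-TA);t=[c*d[0]-s*d[1],s*d[0]+c*d[1],b[2]];print(np.round(t,4),"theta",np.arctan2(t[2]-.125,t[1]+.09),"R",np.hypot(t[2]-.125,t[1]+.09))
E
```

```text
clock: 21.75
tcp_pos: [0.5116, -0.2173, 0.1848]
orientation: [-0.542, 0.456, 0.352, 0.612]
force: [0.5, 2.4, -1.7]
finger_gap: 0.0129
clk 21.75 p [ 0.5116 -0.2173  0.1848] x [ 0.336 -0.063 -0.94 ] z [ 0.177  0.984 -0.003] F [ 0.48  2.35 -1.68] gap 0.0129 q [-0.04 -0.11  0.42  2.05 -0.03  0.85  1.79]
[-0.0536  0.0374  0.2032] theta 0.5502611343187072 R 0.14945944279357742
```

View pics/w14.png

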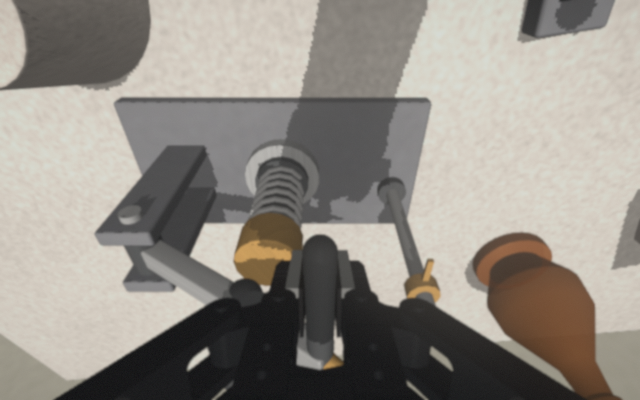

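```bash
python3 -m inch '[{"twist":[0,0,0],"offset":[0.006,0.002,0.004],"fingers":0.005},{"twist":[0,0,0],"offset":[0.007,0.003,0.004],"fingers":0.005},{"twist":[0,0,0],"offset":[0.006,0.002,0.003],"fingers":0.005},{"twist":[0,0,0],"offset":[0.006,0.002,0.003],"fingers":0.005},{"twist":[0,0,0],"offset":[0,0,0],"fingers":0.005}]'
python3 -m inch '[{"twist":[0,0,0],"offset":[0.007,0.003,0.002],"fingers":0.005},{"twist":[0,0,0],"offset":[0,0,0],"fingers":0.005}]'
python3 -m inch '[{"twist":[0,0,0],"offset":[0.007,0.003,0.002],"fingers":0.005},{"twist":[0,0,0],"offset":[0,0,0],"fingers":0.005}]'
```

```text
clock: 22.3
tcp_pos: [0.5139, -0.2042, 0.158]
orientation: [-0.542, 0.456, 0.352, 0.612]
force: [-0.5, -0.2, -1.9]
finger_gap: 0.0128
clock: 22.5
tcp_pos: [0.5144, -0.202, 0.1511]
orientation: [-0.542, 0.456, 0.352, 0.612]
force: [-1.9, 1.7, -1.3]
finger_gap: 0.0133
clock: 22.7
tcp_pos: [0.5147, -0.1999, 0.1439]
orientation: [-0.542, 0.455, 0.351, 0.612]
force: [0.3, 2.2, 0.1]
finger_gap: 0.0127
```

```bash
python3 -m inch '[{"twist":[0,0,0],"offset":[0,0,0],"fingers":0.005},{"twist":[0,0,0],"offset":[0,0,0],"fingers":0.005}]'
python3 -m inch '[{"twist":[0,0,0],"offset":[0.004,0.001,0.001],"fingers":0.005},{"twist":[0,0,0],"offset":[0,0,0],"fingers":0.005},{"twist":[0,0,0],"offset":[0,0,0],"fingers":0.005}]'
python3 - <<'E'
from plan import *
show()
p=read_camera("wrist");cv2.imwrite("pics/w15.png",p["frame"][:,:,::-1])
E
```

```text
clock: 22.9
tcp_pos: [0.5147, -0.2001, 0.1445]
orientation: [-0.542, 0.456, 0.351, 0.613]
force: [-0.0, 2.1, -0.5]
finger_gap: 0.0133
clock: 23.2
tcp_pos: [0.5149, -0.199, 0.1399]
orientation: [-0.542, 0.456, 0.352, 0.612]
force: [-0.9, 4.5, 0.7]
finger_gap: 0.0131
clk 23.2 p [ 0.5149 -0.199   0.1399] x [ 0.337 -0.063 -0.939] z [ 0.177  0.984 -0.003] F [-0.95  4.51  0.65] gap 0.0131 q [-0.05 -0.07  0.4   2.12 -0.04  0.74  1.77]
```

View pics/w15.png

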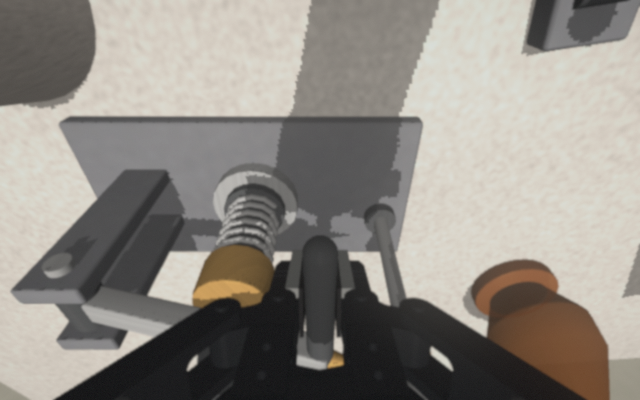

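```bash
python3 -m inch '[{"twist":[0,0,0],"offset":[0,0,0],"fingers":0.02},{"twist":[0,0,0],"offset":[0,0,0],"fingers":0.03},{"twist":[0,0,0],"offset":[0,0,0],"fingers":0.045},{"twist":[0,0,0],"offset":[0,0,0],"fingers":0.045},{"twist":[0,0,0],"offset":[0,0,0],"fingers":0.045}]'
python3 - <<'E'
from plan import *
show()
p=read_camera("wrist");cv2.imwrite("pics/w16.png",p["frame"][:,:,::-1])
E
```

```text
clock: 23.75
tcp_pos: [0.5148, -0.1996, 0.14]
orientation: [-0.542, 0.456, 0.351, 0.612]
force: [-0.7, -0.1, -0.8]
finger_gap: 0.0447
clk 23.75 p [ 0.5148 -0.1996  0.14  ] x [ 0.337 -0.064 -0.939] z [ 0.178  0.984 -0.003] F [-0.7  -0.07 -0.85] gap 0.0447 q [-0.05 -0.07  0.4   2.12 -0.04  0.74  1.77]
```

View pics/w16.png

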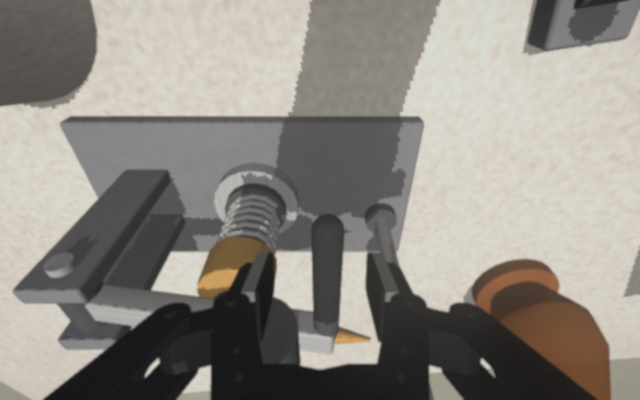

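Released and settled. Back off along the tool, then measure the pointer and mark.

```bash
python3 -m inch '[{"twist":[0,0,0],"offset":[-0.01,0,0],"fingers":0.045},{"twist":[0,0,0],"offset":[-0.02,0,0],"fingers":0.045},{"twist":[0,0,0],"offset":[-0.03,0,0],"fingers":0.045},{"twist":[0,0,0],"offset":[-0.03,0,0],"fingers":0.045},{"twist":[0,0,0],"offset":[-0.03,0,0],"fingers":0.045},{"twist":[0,0,0],"offset":[-0.02,0.01,0],"fingers":0.045},{"twist":[0,0,0],"offset":[0,0,0],"fingers":0.045},{"twist":[0,0,0],"offset":[0,0,0],"fingers":0.045}]'
python3 - <<'E'
from plan import *
show()
p=read_camera("wrist");cv2.imwrite("pics/w17.png",p["frame"][:,:,::-1]);np.savez("w17.npz",**{k:p[k] for k in("frame","range_z","intrinsics","dist_coeffs","R","t")})
q=read_camera("scene");cv2.imwrite("pics/s17.png",cv2.resize(q["frame"][80:210,290:420],None,fx=4.5,fy=4.5,interpolation=cv2.INTER_CUBIC)[:,:,::-1]);np.savez("s17.npz",**{k:q[k] for k in("frame","range_z","intrinsics","dist_coeffs","R","t")})
E
```

```text
clock: 24.6
tcp_pos: [0.458, -0.1898, 0.2684]
orientation: [-0.542, 0.456, 0.351, 0.613]
force: [0.3, -0.3, -0.1]
finger_gap: 0.0448
clk 24.6 p [ 0.458  -0.1898  0.2684] x [ 0.338 -0.065 -0.939] z [ 0.179  0.984 -0.003] F [ 0.35 -0.29 -0.1 ] gap 0.0448 q [ 0.13 -0.3   0.21  2.04  0.01  1.05  1.73]
```

View pics/w17.png

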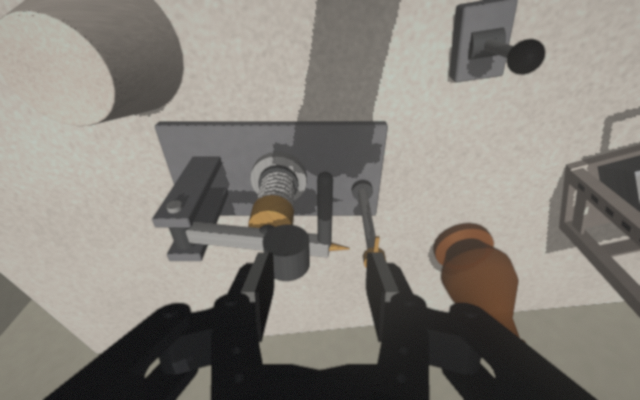

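View pics/s17.png

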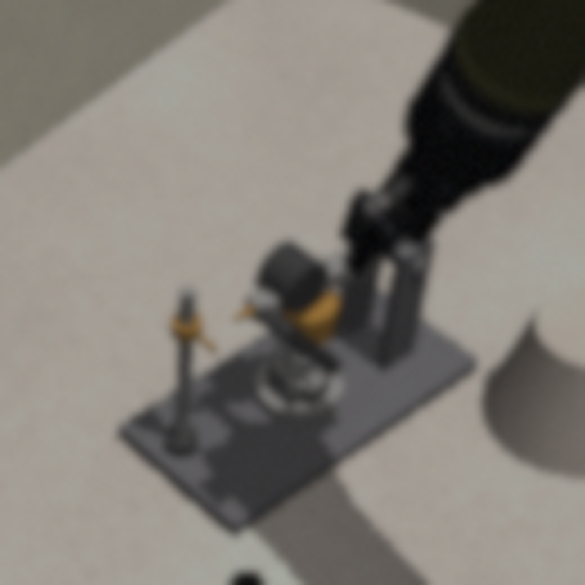

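```bash
python3 - <<'E'
from plan import *
c_,s_=np.cos(-TA),np.sin(-TA)
def tf(w): d=w[:,:2]-TO;return np.c_[c_*d[:,0]-s_*d[:,1],s_*d[:,0]+c_*d[:,1],w[:,2]]
for n in("w17","s17"):
    p=dict(np.load(n+".npz"));f=p["frame"].astype(int)
    hsv=cv2.cvtColor(p["frame"],cv2.COLOR_RGB2HSV)
    br=(hsv[...,0]>8)&(hsv[...,0]<24)&(hsv[...,1]>100)
    V,U=np.nonzero(br&(p["range_z"]>0));w=tf(world(p,np.c_[U,V]))
    for nm,k in(("pointer",(w[:,1]>.065)&(w[:,1]<.095)&(abs(w[:,0])<.02)&(w[:,2]>.1)&(w[:,2]<.22)),("tongue",(w[:,1]>.09)&(w[:,1]<.13)&(w[:,0]>-.03)&(w[:,0]<.012)&(w[:,2]>.1)&(w[:,2]<.22))):
        a=w[k];print(n,nm,len(a));
        if len(a): print(np.round(np.c_[U[k],V[k],a*1000][np.argsort(a[:,1])].astype(float),0)[-40:].astype(int).tolist())
p=dict(np.load("w17.npz"))
for u,v in((325,185),(325,200),(325,215),(325,230),(200,231),(230,236),(245,239)):
    print((u,v),tf(world(p,[(u,v)])).round(4))
E
```

```text
w17 pointer 55
[[334, 249, 0, 68, 152], [334, 245, -3, 68, 149], [335, 247, -3, 69, 152], [335, 249, -1, 69, 153], [335, 248, -2, 69, 152], [335, 246, -3, 69, 150], [335, 245, -3, 69, 149], [336, 249, -1, 70, 152], [336, 248, -1, 70, 151], [336, 245, -3, 70, 149], [336, 247, -1, 70, 150], [336, 246, -2, 70, 149], [337, 248, -1, 71, 151], [337, 246, -3, 71, 150], [337, 247, -2, 71, 151], [337, 245, -3, 71, 149], [337, 249, 0, 71, 151], [338, 249, -1, 71, 152], [338, 246, -3, 72, 150], [338, 247, -2, 72, 151], [338, 248, 0, 72, 150], [339, 247, -2, 72, 151], [339, 246, -3, 72, 150], [339, 248, -1, 73, 151], [339, 249, 0, 73, 151], [340, 247, -3, 73, 151], [340, 248, -1, 73, 151], [340, 246, -2, 74, 150], [340, 249, 1, 74, 151], [341, 247, -2, 74, 151], [341, 248, -1, 74, 151], [341, 246, -2, 75, 150], [342, 247, -3, 75, 152], [342, 248, -1, 75, 151], [343, 247, -2, 76, 151], [343, 248, -1, 76, 151], [344, 247, -2, 77, 151], [344, 248, -1, 77, 151], [345, 248, -1, 78, 151], [346, 248, -2, 79, 152]]
w17 tongue 62
[[375, 245, 0, 108, 146], [376, 238, -10, 109, 146], [375, 247, 1, 109, 147
[... 649 characters left out ...]
239, -9, 110, 147], [377, 249, 3, 111, 148], [377, 246, 1, 111, 146], [377, 247, 2, 111, 146], [378, 240, -7, 111, 146], [377, 251, 7, 111, 148], [377, 250, 6, 111, 147], [377, 248, 5, 111, 145], [378, 251, 9, 113, 146], [378, 249, 8, 113, 143], [378, 250, 9, 113, 144], [379, 250, 9, 114, 144]]
s17 pointer 1
[[345, 149, -1, 71, 150]]
s17 tongue 3
[[333, 153, 11, 114, 150], [333, 154, 10, 114, 146], [332, 154, 12, 117, 147]]
(325, 185) [[-0.0773  0.0584  0.1541]]
(325, 200) [[-0.0616  0.0585  0.1539]]
(325, 215) [[-0.0447  0.0586  0.1536]]
(325, 230) [[-0.026   0.0587  0.1527]]
(200, 231) [[-0.0095 -0.0669  0.1352]]
(230, 236) [[-0.0086 -0.0354  0.1417]]
(245, 239) [[-0.005  -0.0209  0.1423]]
```

```bash
python3 - <<'E'
from plan import *
t=read_camera("top");s=read_camera("scene")
a=cv2.resize(t["frame"][205:255,295:365],None,fx=8,fy=8,interpolation=cv2.INTER_CUBIC);b=cv2.resize(s["frame"][190:250,310:380],None,fx=8,fy=8,interpolation=cv2.INTER_CUBIC)[:400]
cv2.imwrite("pics/fl.png",np.hstack([a,np.vstack([b,b[:0]])])[:,:1120:1][:, :, ::-1][:, ::1] if False else cv2.resize(np.hstack([a,b]),(800,286))[:,:,::-1])
V,U=np.mgrid[205:255,295:365];W=world(t,np.c_[U.ravel(),V.ravel()])
k=(W[:,2]>.085)&(W[:,2]<.13);print("ball",W[k].mean(0).round(4),W[k].min(0).round(3),W[k].max(0).round(3),k.sum())
k=(W[:,2]>.018)&(W[:,2]<.032);print("block",W[k].mean(0).round(4),W[k].min(0).round(3),W[k].max(0).round(3),k.sum(),cv2.minAreaRect((W[k][:,:2]*1000).astype(np.float32)))
V,U=np.mgrid[190:250,310:380];W=world(s,np.c_[U.ravel(),V.ravel()])
k=(W[:,2]>.085)&(W[:,2]<.13);print("ball",W[k].mean(0).round(4),W[k].min(0).round(3),W[k].max(0).round(3),k.sum())
k=(W[:,2]>.018)&(W[:,2]<.032);print("block",W[k].mean(0).round(4),k.sum(),cv2.minAreaRect((W[k][:,:2]*1000).astype(np.float32)))
E
```

```text
ball [ 0.4295 -0.0198  0.1101] [ 0.418 -0.033  0.1  ] [ 0.443 -0.008  0.121] 53
block [ 0.4378 -0.0231  0.0246] [ 0.401 -0.137  0.018] [0.528 0.005 0.031] 255 ((457.92181396484375, -70.00843811035156), (78.75234985351562, 179.52174377441406), 24.780593872070312)
ball [ 0.4283 -0.0132  0.1077] [ 0.418 -0.027  0.097] [ 0.439 -0.004  0.114] 54
block [ 0.4336 -0.0133  0.0238] 251 ((448.0729064941406, -58.30219268798828), (79.50171661376953, 153.1039581298828), 16.323104858398438)
```

View pics/fl.png

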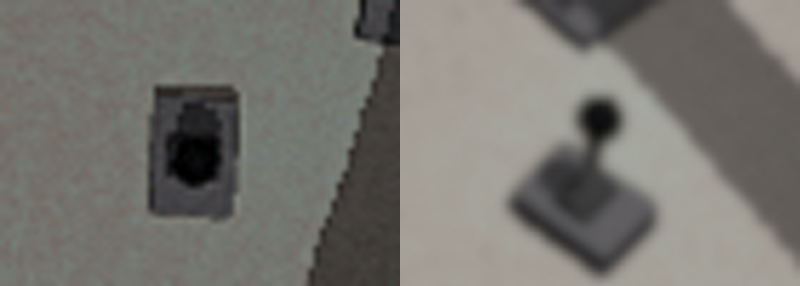

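```bash
python3 - <<'E'
from plan import *
t=read_camera("top")
k=5.714
pts=[(295+u/k,205+v/k) for u,v in((154,88),(239,90),(234,218),(150,214),(194,158))]
print(atheight(t,pts[:4],.025).round(4),atheight(t,pts[4:],.102).round(4))
print(atheight(t,pts[:4],.025).mean(0))
print("cam wrist"); p=read_camera("wrist");print(-p["R"].T@p["t"]);show()
E
```

```text
[[ 0.4735  0.0019  0.025 ]
 [ 0.473  -0.0481  0.025 ]
 [ 0.3981 -0.0458  0.025 ]
 [ 0.3998  0.0033  0.025 ]] [[ 0.4312 -0.0202  0.102 ]]
[ 0.43610658 -0.0221528   0.025     ]
cam wrist
[ 0.33949938 -0.16733945  0.37515039]
clk 24.9 p [ 0.4585 -0.1881  0.2678] x [ 0.337 -0.063 -0.939] z [ 0.176  0.984 -0.002] F [-0.16  0.45 -0.3 ] gap 0.0451 q [ 0.12 -0.3   0.21  2.04  0.01  1.05  1.73]
```

```bash
python3 - <<'E'
from plan import *
s=plan(np.array([.440,-.02,.20]),ori(-2,-5,1),n=6)
E
```

```text
n=6 dist 0.182 ang 26.3 end err mm [-0.2 -0.2  0.3] deg 0.35
{"twist":[-1.4, -0.2, 4.2],"offset":[0.008, 0.011, 0.027]}
{"twist":[-1.4, -0.2, 4.2],"offset":[0.009, 0.01, 0.027]}
{"twist":[-1.4, -0.2, 4.2],"offset":[0.009, 0.009, 0.028]}
{"twist":[-1.4, -0.2, 4.2],"offset":[0.01, 0.007, 0.028]}
{"twist":[-1.4, -0.2, 4.2],"offset":[0.011, 0.006, 0.027]}
{"twist":[-1.4, -0.2, 4.2],"offset":[0.011, 0.005, 0.028]}
```

```bash
python3 -m inch '[{"twist":[-1.4,0,4.2],"offset":[0.008,0.011,0.027],"fingers":0.06},{"twist":[-1.4,0,4.2],"offset":[0.009,0.01,0.027],"fingers":0.06},{"twist":[-1.4,0,4.2],"offset":[0.009,0.009,0.028],"fingers":0.06},{"twist":[-1.4,0,4.2],"offset":[0.01,0.007,0.028],"fingers":0.06},{"twist":[-1.4,0,4.2],"offset":[0.011,0.006,0.027],"fingers":0.06},{"twist":[-1.4,0,4.2],"offset":[0.011,0.005,0.028],"fingers":0.06},{"twist":[0,0,0],"offset":[0,0,0],"fingers":0.06},{"twist":[0,0,0],"offset":[0,0,0],"fingers":0.06}]'
python3 - <<'E'
from plan import *
show()
p=read_camera("wrist");cv2.imwrite("pics/w18.png",p["frame"][:,:,::-1])
for r in cut_out(p,"flag_tip")[:1]: c=cloud(p,r["region"]);print(r["confidence"],r["point"],np.median(c,0),np.percentile(c,[2,98],axis=0).round(3).tolist())
s=plan(np.array([.431,-.02,.086]),ori(-2,-5,1),step=.025)
E
```

```text
clock: 25.7
tcp_pos: [0.4402, -0.0209, 0.1984]
orientation: [-0.473, 0.536, 0.509, 0.479]
force: [0.0, 0.1, 0.4]
finger_gap: 0.0601
clk 25.7 p [ 0.4402 -0.0209  0.1984] x [-0.094 -0.019 -0.995] z [ 0.032  0.999 -0.022] F [0.03 0.06 0.39] gap 0.0601 q [-0.02 -0.03 -0.01  1.92  0.02  1.35  1.51]
0.76 [324.4, 205.7] [ 0.42660102 -0.02069824  0.11051565] [[0.416, -0.032, 0.033], [0.44, -0.009, 0.115]]
n=5 dist 0.114 ang 1.3 end err mm [-0.2 -0.2 -0.3] deg 0.35
{"twist":[-0.0, -0.3, -0.0],"offset":[0.023, -0.0, 0.001]}
{"twist":[-0.0, -0.3, -0.0],"offset":[0.022, -0.0, 0.001]}
{"twist":[-0.0, -0.3, -0.0],"offset":[0.023, -0.001, 0.0]}
{"twist":[-0.0, -0.3, -0.0],"offset":[0.023, 0.0, 0.001]}
{"twist":[-0.0, -0.3, -0.0],"offset":[0.023, -0.0, 0.0]}
```

View pics/w18.png

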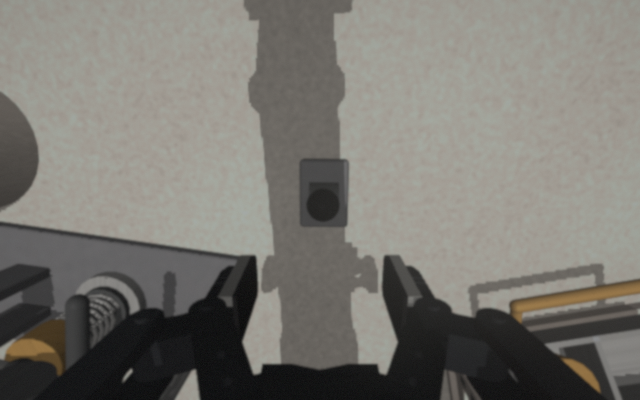

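```bash
python3 -m inch '[{"twist":[0,0,0],"offset":[0.023,0,0.001],"fingers":0.06},{"twist":[0,0,0],"offset":[0.023,0,0.001],"fingers":0.06},{"twist":[0,0,0],"offset":[0.023,0,0],"fingers":0.06},{"twist":[0,0,0],"offset":[0.023,0,0],"fingers":0.06},{"twist":[0,0,0],"offset":[0.02,0,0],"fingers":0.06},{"twist":[0,0,0],"offset":[0,0,0],"fingers":0.06},{"twist":[0,0,0],"offset":[0,0,0],"fingers":0.06}]'
python3 - <<'E'
from plan import *
show()
p=read_camera("wrist");cv2.imwrite("pics/w19.png",p["frame"][:,:,::-1])
E
```

```text
clock: 26.5
tcp_pos: [0.43, -0.0223, 0.0884]
orientation: [-0.472, 0.536, 0.508, 0.481]
force: [0.4, -1.0, 0.4]
finger_gap: 0.06
clk 26.5 p [ 0.43   -0.0223  0.0884] x [-0.092 -0.018 -0.996] z [ 0.036  0.999 -0.022] F [ 0.39 -1.02  0.44] gap 0.06 q [-0.02  0.06 -0.01  2.07  0.02  1.11  1.5 ]
```

View pics/w19.png

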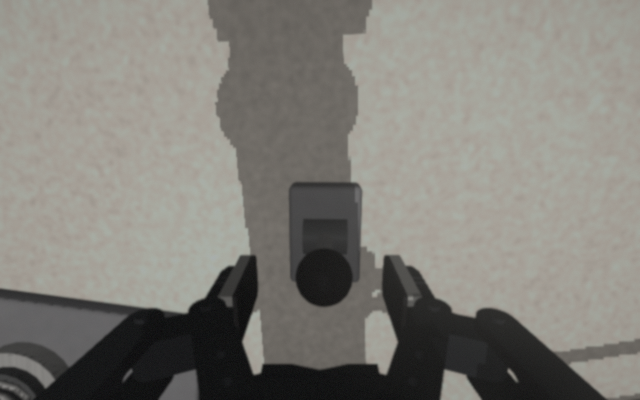

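```bash
python3 -m inch '[{"twist":[0,0,0],"offset":[0,0,0],"fingers":0.04},{"twist":[0,0,0],"offset":[0,0,0],"fingers":0.022},{"twist":[0,0,0],"offset":[0,0,0],"fingers":0.022},{"twist":[0,0,0],"offset":[0,0,0],"fingers":0.022},{"twist":[0,0,0],"offset":[0,-0.008,0],"fingers":0.022},{"twist":[0,0,0],"offset":[0.001,-0.008,0],"fingers":0.022},{"twist":[0,0,0],"offset":[0.001,-0.008,0],"fingers":0.022},{"twist":[0,0,0],"offset":[0.003,-0.008,0],"fingers":0.022},{"twist":[0,0,0],"offset":[0.004,-0.008,0],"fingers":0.022},{"twist":[0,0,0],"offset":[0.004,-0.006,0],"fingers":0.022},{"twist":[0,0,0],"offset":[0,0,0],"fingers":0.022},{"twist":[0,0,0],"offset":[0,0,0],"fingers":0.022}]' 20
python3 - <<'E'
from plan import *
show()
p=read_camera("wrist");cv2.imwrite("pics/w20.png",p["frame"][:,:,::-1])
E
```

```text
clock: 27.75
tcp_pos: [0.4769, -0.0225, 0.0722]
orientation: [-0.474, 0.535, 0.508, 0.481]
force: [1.2, 3.0, 7.1]
finger_gap: 0.0247
clk 27.75 p [ 0.4769 -0.0225  0.0722] x [-0.088 -0.018 -0.996] z [ 0.033  0.999 -0.021] F [1.22 2.98 7.07] gap 0.0247 q [-0.02  0.17 -0.    1.98  0.02  1.08  1.51]
```

View pics/w20.png

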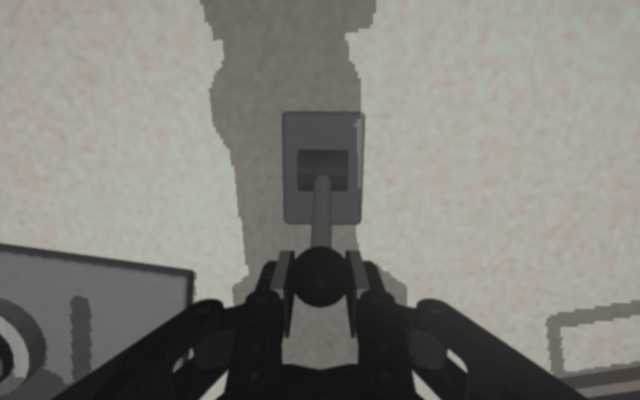

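```bash
python3 -m inch '[{"twist":[0,0,0],"offset":[0,-0.004,0],"fingers":0.022},{"twist":[0,0,0],"offset":[0,0,0],"fingers":0.022}]'; python3 -m inch '[{"twist":[0,0,0],"offset":[0,0.002,0],"fingers":0.03},{"twist":[0,0,0],"offset":[0,0,0],"fingers":0.05},{"twist":[0,0,0],"offset":[0,0,0],"fingers":0.065},{"twist":[0,0,0],"offset":[0,0,0],"fingers":0.065},{"twist":[0,0,0],"offset":[-0.03,0,0],"fingers":0.065},{"twist":[0,0,0],"offset":[-0.04,0,0],"fingers":0.065},{"twist":[0,0,0],"offset":[-0.04,0,0],"fingers":0.065},{"twist":[0,0,0],"offset":[-0.03,0,0],"fingers":0.065},{"twist":[0,0,0],"offset":[0,0,0],"fingers":0.065},{"twist":[0,0,0],"offset":[0,0,0],"fingers":0.065}]'
python3 - <<'E'
from plan import *
show()
p=read_camera("wrist");cv2.imwrite("pics/w21.png",p["frame"][:,:,::-1])
q=read_camera("scene");cv2.imwrite("pics/s21.png",q["frame"][:,:,::-1])
for n,r in((n,cut_out(x,"flag_tip")[:1]) for n,x in(("w",p),)):
  for r in r:
    c=cloud(p,r["region"]);print(r["confidence"],r["point"],np.percentile(c,[2,50,98],axis=0).round(3).tolist())
V,U=np.nonzero((q["range_z"]>0));W=world(q,np.c_[U,V]);k=(W[:,2]>.08)&(W[:,2]<.12)&(abs(W[:,0]-.45)<.06)&(abs(W[:,1]+.02)<.04);print("scene ball",k.sum(),W[k].min(0),W[k].max(0))
E
```

```text
clock: 28.0
tcp_pos: [0.477, -0.0226, 0.0719]
orientation: [-0.471, 0.537, 0.51, 0.479]
force: [-8.7, 2.9, 17.7]
finger_gap: 0.0245
clock: 29.0
tcp_pos: [0.4896, -0.021, 0.2096]
orientation: [-0.473, 0.536, 0.508, 0.48]
force: [0.6, -0.4, 0.3]
finger_gap: 0.0647
clk 29.0 p [ 0.4896 -0.021   0.2096] x [-0.092 -0.018 -0.996] z [ 0.034  0.999 -0.022] F [ 0.61 -0.4   0.35] gap 0.0647 q [-0.02  0.07 -0.    1.8   0.02  1.37  1.51]
0.91 [320.6, 186.0] [[0.438, -0.033, 0.038], [0.466, -0.022, 0.099], [0.482, -0.012, 0.105]]
scene ball 57 [ 0.45827203 -0.02631684  0.08003752] [ 0.48321221 -0.00450921  0.10758458]
```

View pics/w21.png

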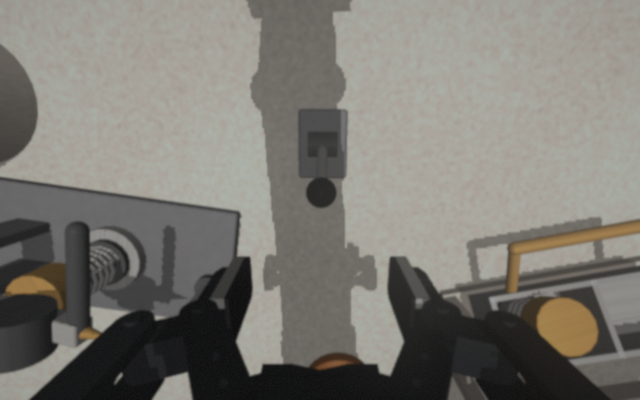

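View pics/s21.png

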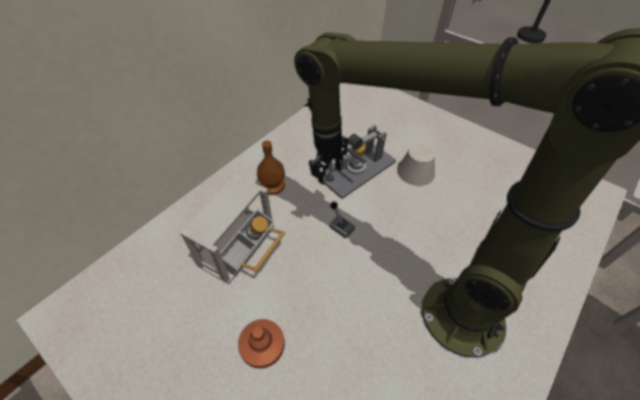

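```bash
python3 -m inch '[{"twist":[0,0,-4],"offset":[-0.01,0.015,-0.03],"fingers":0.065},{"twist":[0,0,-5],"offset":[-0.01,0.015,-0.03],"fingers":0.065},{"twist":[0,0,-5],"offset":[-0.005,0.015,-0.03],"fingers":0.065},{"twist":[0,0,0],"offset":[0,0,-0.02],"fingers":0.065},{"twist":[0,0,0],"offset":[0,0,0],"fingers":0.065},{"twist":[0,0,0],"offset":[0,0,0],"fingers":0.065}]'
python3 - <<'E'
from plan import *
show()
c_,s_=np.cos(-TA),np.sin(-TA)
def tf(w): d=w[:,:2]-TO;return np.c_[c_*d[:,0]-s_*d[:,1],s_*d[:,0]+c_*d[:,1],w[:,2]]
for n in("wrist","top"):
    p=read_camera(n);cv2.imwrite(f"pics/{n}22.png",p["frame"][:,:,::-1])
    hsv=cv2.cvtColor(p["frame"],cv2.COLOR_RGB2HSV)
    br=(hsv[...,0]>8)&(hsv[...,0]<24)&(hsv[...,1]>100)
    V,U=np.nonzero(br&(p["range_z"]>0));w=tf(world(p,np.c_[U,V]))
    for nm,k in(("pointer",(w[:,1]>.07)&(w[:,1]<.095)&(abs(w[:,0])<.02)&(w[:,2]>.1)&(w[:,2]<.22)),("tongue",(w[:,1]>.1)&(w[:,1]<.12)&(w[:,0]>-.03)&(w[:,0]<.005)&(w[:,2]>.1)&(w[:,2]<.22))):
        a=w[k];print(n,nm,len(a),np.median(a,0).round(4) if len(a) else "",a[:,2].std() if len(a) else "")
E
```

```text
clock: 29.75
tcp_pos: [0.4411, -0.1283, 0.2367]
orientation: [-0.534, 0.475, 0.447, 0.538]
force: [0.2, -0.3, 0.0]
finger_gap: 0.0653
clk 29.75 p [ 0.4411 -0.1283  0.2367] x [ 0.149 -0.026 -0.988] z [ 0.035  0.999 -0.021] F [ 0.18 -0.25  0.  ] gap 0.0653 q [ 0.09 -0.21  0.12  2.01  0.02  1.19  1.74]
wrist pointer 44 [-0.0016  0.0737  0.1511] 0.000762790691438634
wrist tongue 57 [-0.0031  0.1095  0.1468] 0.000555943293521062
top pointer 5 [0.0009 0.0747 0.1502] 0.0011661790054886378
top tongue 7 [0.0004 0.1107 0.1469] 0.0023570503654585066
```

View pics/wrist22.png

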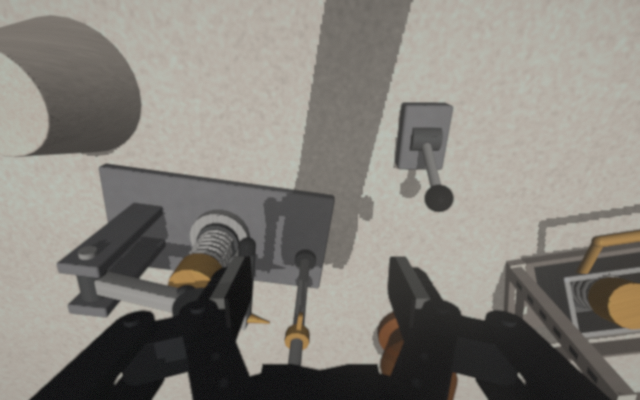

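```bash
python3 -c "
from cell import *
print(job_done())"
```

```text
the job is handed in; nothing more can be done
None
```

I carried out the whole sequence and handed the job in at about 30 s of the 72 s allowed. No verdict is reported back.

- **Bin:** I hooked the handle and pulled until the force rose to 30 N. The bar sat at the height expected for 0.45 rad, so the bin is fully forward. The short spring is still in its pocket.
- **Tall spring:** It stood in the left pocket. I gripped it by the cap and stood it on the plate. Just before release, the images put it within about 2 mm of the plate's centre.
- **Load arm:** I lowered it by its handle until the spring carried the weight, then let go. It settled at about 0.15 rad and rests on the compressed spring.
- **Reading:** The pointer is above the mark. Two wrist views put the pointer's surface at about 151 mm and the mark's at about 147 mm. The noisier top camera agreed, at 150 and 147 mm.
- **Lever:** I threw it fully away from the robot. The force rose and it stopped moving, which indicates the far stop. The ball's measured height fits the far stop. Its sideways position gave about 0.92 rad, slightly short of 1.0 but within what is allowed.

At the end the gripper was clear of everything with about zero force. The lamp parts looked undisturbed in the pictures; I did not measure them again.

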